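# Bolt up a split-rim trailer wheel in cross order

## Robot

A 6-joint arm with a two-finger parallel gripper is mounted at the origin on the work surface. World frame = base frame: x ahead of the robot, y to its left, z up, the work surface at z = 0. Lengths are in m, angles in degrees, forces in N, time in s.
With the tool pointing down it reaches from about 0.25 to 0.725 m from the base axis. Payload 9.7 kg.
Tool frame: the origin (TCP) lies between the finger pads; the fingertips stand 22 mm ahead of it and the grasp point (between the pads) lies 3 mm ahead of it; z points along the fingers, y is the line along which they close (so a half turn about z gives the same grasp; the last joint's range is limited). The gripper opens to 85 mm and grips with 20 to 120 N. Pads are 22 mm wide; open, the fingers measure 114 mm over their backs; the gripper's body (76 mm by 85 mm) begins 54 mm behind the grasp point. The pads swing forward as they close: fully open they stand 13 mm farther back than shut.
Start: joints at [67.437, 4.979, 10.078, 95.1, 0, 90], TCP at [0.211, 0.508, 0.229] pointing down, gripper open.
Joint ranges: [-179.16, 179.16], [-48.56, 103.87], [-65.8, 70.77], [-126.05, 130.52], [-82.76, 87.17], [-180, 180]. Speed limits (degrees/s): [127.2, 127.2, 147.25, 180, 180, 180].

## Interface

Orientations are given as [roll, pitch, yaw] about the fixed x, y, z axes, in that order (R = Rz(yaw) Ry(pitch) Rx(roll)).
In Python, from workcell import bot, viewer, finder gives the robot as it stands.
- The arm moves only by the tool move_arm, never from a script. Its arguments are lists of equal length, an entry for each row: "offset": the shift along the tool's x, y, z in cm, a list of three; "twist": the turn, a rotation vector about the tool's x, y, z in rad, a list of three; "grip": the opening, from 0 (shut) to 1 (fully open). In form: {"offset": [[x, y, z], ...], "twist": [[ax, ay, az], ...], "grip": [grip, ...]}. A call has 1 to 5 rows; each row shifts and turns the commanded pose from where the row before left it, along the tool's axes as they then stand; what a row does not reach is not made up. A row lasts 1/10 s, in which the tool goes at most 50 mm and 8.59 degrees, less where a joint would pass 70% of its speed; a pose out of reach is approached as far as the arm can. A call is refused whole if a number of a shift passes 5 or a number of a turn 0.15, either way. A call with a gripper value outside its range is refused whole. The fingers move at their own pace and stop on an object; "force" is the grip in N (left out, the last holds). Time passes only in rows, so rows that do not move let the fingers close. It gives the time, the measured TCP pose, the force, the opening and the grip force at its end, in the units of the state.
- bot.get_obs(): the state, without advancing time (a new reading comes with each control period).
- viewer.camera(name): name is "side" or "top" or "wrist"; returns a dict with "color" (384x512x3 uint8, red, green, blue), "depth" (384x512 float32, m along the optical axis (not along the pixel's ray), 0 where there is no reading), "vfov" (degrees; the focal length in pixels is half the picture's height over the tangent of half this angle, whatever the lens; pixels are square), "cx", "cy" (the principal point, pixels), "position" and "attitude" of the camera in the world; the wrist camera has in their place "tool_from_camera" (4x4, takes a point from camera to tool coordinates, whose origin is the TCP and whose axes are the flange's). Camera axes: x right, y down, z forward; pixel columns grow to the right and rows downward; lengths in m; the calibration is good to about 2 mm. A picture is of the moment at which its call begins: read the wrist's pose just before it.
- bot.job_done(): hands the job in; it is judged then, once.
Trained networks look in a picture, given as the dict that the camera call returned (one of the last four; its "shot" number tells which), for a name from the list of things; names that differ only in an ending like _2 or _b are one class to them, and where a whole thing is asked for, a point or a joint stands for the part that bears it (a point fixed in the world has none). Each returns a list of dicts, best first, with "p" (0 to 1); they miss things now and then, are a little off and sometimes report something else, mostly with a low value. They report only what shows in the picture. A call takes as long as a camera call. They do not tell look-alikes from the thing itself.
- finder.boxes_of(picture, thing): "position" ([column, row] in pixels, amid what is visible of it).
- finder.pinpoint(picture, thing): "position" ([column, row] in pixels: a listed point, or the origin of a listed thing).
The state is a dict: "time": time; "q": joint angles; "qd": joint speeds; "joint_efforts": joint torques, N m; "ee_pos": TCP position; "tcp_rot": TCP orientation; "wrist_force": force on the tool from outside, world axes, zero at the start; "torque": the same for the moment, N m; "opening": finger opening in m; "grasp_force": force on a finger pad.
Only numpy, scipy, OpenCV 4.12 (cv2) and the standard library are available. Lean on these libraries where they do the work, as an engineer would, in place of code of your own. Each camera call takes 0.05 s, during which the arm holds its last target. There are 200 camera calls.

## Task

The four star-head bolts that pull the two halves of this trailer wheel's rim together are only finger-tight: take the T-handle socket wrench from its block and tighten them clockwise in cross order, in two rounds - about one lobe (a sixth of a turn) each the first time round, then in cross order again until each one comes up firmly against its stop. Seat the socket by feel and stop as soon as a bolt comes up tight, never forcing the socket down on a head or heaving on the wrench. Then stand the wrench back upright in its hole, fully down, and leave the bell, the bottom bracket tool and the cup alone.

Things in the scene. Friction and masses are not known exactly. Their poses are not given: they have to be found in the camera images.
- wheel: trailer wheel, tyre 312 mm across, lying flat, clamped fast. Origin: on its axis at the cart top; z up. Yellow rim face 55 mm up, tyre side 88 mm, clamp nut on the axis (radius 15) 67 mm; rim lip at radius 82 to 88 up to 80 mm, valve at radius 72 to 90 mm between a and d. Bolts on a 48 mm radius at 0 (a), -90 (b), 180 (c), 90 deg (d) from its x: clockwise a, b, c, d; a faces c, b faces d.
- bolt_a_top (a point): centre of the top of bolt a's head, 66.5 mm above the cart; axes as the wheel's, not turning with the bolt. Steel flange bolt: flange 27 mm across, 3 mm thick, on the rim face; six-lobed star head, 22 mm over the lobes (4 mm wide), core 15 mm, 6.5 mm tall; then a 2 mm chamfered top narrowing from 15 to 11 mm. How the lobes stand differs for every bolt and is not measured: feel for it.
- bolt_b_top (a point): centre of the top of bolt b's head, 66.5 mm above the cart; axes as the wheel's, not turning with the bolt. Steel flange bolt: flange 27 mm across, 3 mm thick, on the rim face; six-lobed star head, 22 mm over the lobes (4 mm wide), core 15 mm, 6.5 mm tall; then a 2 mm chamfered top narrowing from 15 to 11 mm. How the lobes stand differs for every bolt and is not measured: feel for it.
- bolt_c_top (a point): centre of the top of bolt c's head, 66.5 mm above the cart; axes as the wheel's, not turning with the bolt. Steel flange bolt: flange 27 mm across, 3 mm thick, on the rim face; six-lobed star head, 22 mm over the lobes (4 mm wide), core 15 mm, 6.5 mm tall; then a 2 mm chamfered top narrowing from 15 to 11 mm. How the lobes stand differs for every bolt and is not measured: feel for it.
- bolt_d_top (a point): centre of the top of bolt d's head, 66.5 mm above the cart; axes as the wheel's, not turning with the bolt. Steel flange bolt: flange 27 mm across, 3 mm thick, on the rim face; six-lobed star head, 22 mm over the lobes (4 mm wide), core 15 mm, 6.5 mm tall; then a 2 mm chamfered top narrowing from 15 to 11 mm. How the lobes stand differs for every bolt and is not measured: feel for it.
- bolt_a (a joint): how far bolt a is turned, rad, growing clockwise seen from above (tightening); finger-tight at 0 to 0.35, comes up tight against a hard stop at 2.0. It stays where it is left and drags with 0.12 to 0.20 N m. At the stop the torque climbs by about 0.1 N m for every further 0.01 rad of wrist; 0.3 N m is tight, over 1 N m is heaving. One lobe is 1.05 rad. It does not sink noticeably.
- bolt_b (a joint): how far bolt b is turned, rad, growing clockwise seen from above (tightening); finger-tight at 0 to 0.35, comes up tight against a hard stop at 2.0. It stays where it is left and drags with 0.12 to 0.20 N m. At the stop the torque climbs by about 0.1 N m for every further 0.01 rad of wrist; 0.3 N m is tight, over 1 N m is heaving. One lobe is 1.05 rad. It does not sink noticeably.
- bolt_c (a joint): how far bolt c is turned, rad, growing clockwise seen from above (tightening); finger-tight at 0 to 0.35, comes up tight against a hard stop at 2.0. It stays where it is left and drags with 0.12 to 0.20 N m. At the stop the torque climbs by about 0.1 N m for every further 0.01 rad of wrist; 0.3 N m is tight, over 1 N m is heaving. One lobe is 1.05 rad. It does not sink noticeably.
- bolt_d (a joint): how far bolt d is turned, rad, growing clockwise seen from above (tightening); finger-tight at 0 to 0.35, comes up tight against a hard stop at 2.0. It stays where it is left and drags with 0.12 to 0.20 N m. At the stop the torque climbs by about 0.1 N m for every further 0.01 rad of wrist; 0.3 N m is tight, over 1 N m is heaving. One lobe is 1.05 rad. It does not sink noticeably.
- wrench: T-handle star-socket wrench, 155 mm tall, about 0.42 kg, standing upright in the tool block. Origin: centre of the socket's mouth, z up along the shaft to the handle. Red cross handle: a bar 100 mm long along the wrench's x, 18 mm thick along y, 30 mm tall, its top at z = 155 mm. Shaft 12 mm thick.
- wrench_grip (a point): centre of the wrench's red handle, 140 mm above the socket's mouth; axes as the wrench's (handle along x, pinch across y)
- socket_mouth (a point): centre of the open lower end of the wrench's socket; axes as the wrench's
- wrench_socket: the wrench's steel socket, rigid with it (same origin and axes): outside about 29 mm over corners, a star bore for the bolt heads, 15 mm deep, about 0.9 mm free all round; it fits every 60 deg, when lobes and bore agree within about 9 deg. Unaligned it stops 2 mm below the head's top; fully on, its mouth rests on the flange 8.5 mm below. Turning slack +-9 deg, about +-12 under load.
- tool_block: black plastic tool block, 170 x 80 x 60 mm, fixed to the cart. Origin: centre of its underside; long side along its x.
- block_hole (a point): centre of the wrench's hole at the block's top face, 60 mm above the cart: 36 mm across, 45 mm deep (floor 15 mm above the cart). Two 12 mm holes lie empty 55 mm either side along the block's x.
- bell: steel bicycle bell with brass dial, 58 mm across, 41 mm tall, loose. Origin: underside centre. Leave alone.
- bb_tool: chrome bottom bracket tool, 48 mm across, 48 mm tall, loose. Origin: underside centre. Leave alone.
- cup: blue ceramic cup, 82 mm across, 90 mm tall, with two wheel reflectors standing in it to 120 mm, loose. Origin: underside centre. Leave alone.
Things that resemble listed ones, but are neither listed nor needed, are in the scene too. Of the things like the wrench, leave any that is yellow; of the rest the smaller one is meant. Leave any turquoise look-alike of the tool_block alone.

How it is judged (in metres and radians):
On the way, in this order (a step that is already met when the one before it is completed fails the run):
1. first round done: every bolt turned past 0.55 rad, none beyond 1.85 rad (value of joint bolt_a between 0.55 and 1.85 rad and value of joint bolt_b between 0.55 and 1.85 rad and value of joint bolt_c between 0.55 and 1.85 rad and value of joint bolt_d between 0.55 and 1.85 rad), for 0.1 s.
2. second round done: every bolt tight, past 1.88 rad (value of joint each of bolt_a, bolt_b, bolt_c, bolt_d above 1.88 rad), for 0.1 s.
At the end, for the whole second after the job is handed in: All four bolts are tight (each past 1.88 rad of its 2.0 rad stop); the wrench stands released and still in its hole in the tool block, within 7 mm of the hole's centre, at least 38 mm down of 45 mm, tilted less than 0.2 rad; bell, bottom bracket tool and cup are within 15 mm of where they stood (all of step 2 and horizontal distance between socket_mouth and block_hole below 0.007 m and z of socket_mouth in the frame of block_hole below -0.038 m and angle between wrench's own z axis and vertical below 0.2 rad and linear speed of wrench below 0.02 m/s); the robot touches nothing.
It fails at once if out of cross order: two neighbouring bolts pulled down (past 0.55 rad in the first round, 1.88 in the second) while the two facing them are still slack (below 0.45 rad, 1.6 rad) ((value of joint each of bolt_a, bolt_b above 0.55 rad and value of joint each of bolt_c, bolt_d below 0.45 rad) or (value of joint each of bolt_b, bolt_c above 0.55 rad and value of joint each of bolt_a, bolt_d below 0.45 rad) or (value of joint each of bolt_c, bolt_d above 0.55 rad and value of joint each of bolt_a, bolt_b below 0.45 rad) or (value of joint each of bolt_d, bolt_a above 0.55 rad and value of joint each of bolt_b, bolt_c below 0.45 rad) or (value of joint each of bolt_a, bolt_b above 1.88 rad and value of joint each of bolt_c, bolt_d below 1.6 rad) or (value of joint each of bolt_b, bolt_c above 1.88 rad and value of joint each of bolt_a, bolt_d below 1.6 rad) or (value of joint each of bolt_c, bolt_d above 1.88 rad and value of joint each of bolt_a, bolt_b below 1.6 rad) or (value of joint each of bolt_d, bolt_a above 1.88 rad and value of joint each of bolt_b, bolt_c below 1.6 rad)).
It fails at once if a bolt taken nearly tight (past 1.75 rad) before every bolt has had its first round (0.55 rad) (value of joint any of bolt_a, bolt_b, bolt_c, bolt_d above 1.75 rad and value of joint any of bolt_a, bolt_b, bolt_c, bolt_d below 0.55 rad).
It fails at once if the socket forced: its contact forces with bolt, rim or block add up to more than 150 N (jammed down on a head, or heaved against a tight bolt) (contact force between wrench_socket and anything else above 150 N).
It fails at once if a bolt turned without the wrench on it ((velocity of joint bolt_a above 0.15 rad/s and distance between socket_mouth and bolt_a_top above 0.025 m) or (velocity of joint bolt_b above 0.15 rad/s and distance between socket_mouth and bolt_b_top above 0.025 m) or (velocity of joint bolt_c above 0.15 rad/s and distance between socket_mouth and bolt_c_top above 0.025 m) or (velocity of joint bolt_d above 0.15 rad/s and distance between socket_mouth and bolt_d_top above 0.025 m)).
It fails at once if bell, bottom bracket tool or cup shifted by more than 15 mm (distance of any of bell, bb_tool, cup from where it was at the start of the episode above 0.015 m).
It also fails if it takes over 72 s, if anything falls off the work surface, if the arm or the gripper's body presses on something with over 40 N, if the wrist force passes 120 N, or if a joint passes its speed limit or range.

## Working session

There is one attempt and no reset: what is moved stays moved. The work goes in short steps, Python scripts to look and compute and a tool call to move; the robot and the scene stay as the last step left them, time stands still between calls to the robot, and variables do not carry over. Pictures are saved under pics/ and viewed, at most 10 in all, crops included, and the job is handed in when it is done.

Besides the shell and the picture viewer there is one more tool, called after "Call:" by a JSON object that holds its "op" and its "data", one argument or row to a line. move_arm: Moves the arm, as the interface text tells. Its arguments: {"type":"object","properties":{"offset":{"type":"array","items":{"type":"array","items":{"type":"number"}}},"twist":{"type":"array","items":{"type":"array","items":{"type":"number"}}},"grip":{"type":"array","items":{"type":"number"}},"force":{"type":"number"}},"required":["offset","twist","grip"]}

```bash
mkdir -p pics; ls; cat > h.py <<'E'
import numpy as np, cv2
from scipy.spatial.transform import Rotation as R
from workcell import bot, viewer, finder
def cam(n):
    o=bot.get_obs(); p=viewer.camera(n); f=p["color"].shape[0]/2/np.tan(np.radians(p["vfov"]/2))
    T=np.eye(4)
    if n=="wrist":
        B=np.eye(4);B[:3,:3]=R.from_euler('xyz',o["tcp_rot"],degrees=True).as_matrix();B[:3,3]=o["ee_pos"]
        T=B@np.array(p["tool_from_camera"])
    else:
        a=np.array(p["attitude"]); T[:3,3]=p["position"]
        T[:3,:3]=a if a.shape==(3,3) else R.from_euler('xyz',a,degrees=True).as_matrix()
    return p,f,T
def at_z(p,f,T,uv,z):
    d=T[:3,:3]@np.array([(uv[0]-p["cx"])/f,(uv[1]-p["cy"])/f,1]); return T[:3,3]+d*(z-T[2,3])/d[2]
def save(p,n): cv2.imwrite("pics/"+n,p["color"][:,:,::-1])
E
python3 - <<'E'
from h import *
print(bot.get_obs())
ims=[]
for n in("top","side"):
    p,f,T=cam(n); print(n,p["attitude"],p["position"],p["vfov"],T[:3,:3].round(2).tolist())
    ims.append(p["color"])
    for t,z in(("wheel",0),("bolt_a_top",.0665),("wrench_grip",.155),("socket_mouth",.015),("tool_block",0),("block_hole",.06),("bell",0),("bb_tool",0),("cup",0)):
        for r in finder.pinpoint(p,t)[:5]: print(t,round(r["p"],2),np.round(r["position"]),at_z(p,f,T,r["position"],z).round(3))
cv2.imwrite("pics/a.png",cv2.resize(np.vstack(ims),None,fx=.78,fy=.78)[:,:,::-1])
E
```

```text
pics
{'time': 0.0, 'q': array([ 6.74358770e+01,  5.01372069e+00,  1.00345352e+01,  9.50996255e+01,
       -2.20194660e-04,  9.00014048e+01]), 'qd': array([-0.06937942, -0.09808984,  0.10514448,  0.04080544, -0.01868854,
        0.00509393]), 'joint_efforts': array([ 2.17886416e-03, -5.20386600e+01,  4.64801896e+01,  1.62706047e-02,
        6.44055331e-05,  1.60220713e-05]), 'ee_pos': array([0.21095724, 0.50768513, 0.22785865]), 'tcp_rot': array([-1.79921189e+02,  2.22126722e-04,  1.57434473e+02]), 'wrist_force': array([ 0.26549057,  0.21585561, -0.60748261]), 'torque': array([ 0.07143708,  0.01974753, -0.02605207]), 'grasp_force': 0.0, 'opening': 0.08558421462564907}
top [-170.03781732    0.73596303  -90.06791892] [ 0.34448337 -0.04114049  1.27258933] 47.85356980003094 [[-0.0, -0.98, 0.17], [-1.0, 0.0, 0.01], [-0.01, -0.17, -0.98]]
bolt_a_top 0.85 [250. 178.] [ 0.597 -0.014  0.066]
wrench_grip 0.91 [351. 202.] [ 0.515 -0.279  0.155]
wrench_grip 0.91 [418. 170.] [ 0.598 -0.457  0.155]
wrench_grip 0.85 [354. 269.] [ 0.342 -0.281  0.155]
socket_mouth 0.96 [394. 186.] [ 0.582 -0.437  0.0
[... 812 characters left out ...]
a_top 0.72 [260. 196.] [ 0.593 -0.001  0.066]
wrench_grip 0.97 [240. 274.] [ 0.334 -0.299  0.155]
wrench_grip 0.95 [299. 232.] [ 0.518 -0.27   0.155]
wrench_grip 0.92 [377. 251.] [ 0.622 -0.417  0.155]
socket_mouth 0.79 [296. 274.] [ 0.514 -0.277  0.015]
socket_mouth 0.66 [242. 312.] [ 0.338 -0.295  0.015]
socket_mouth 0.65 [363. 310.] [ 0.576 -0.45   0.015]
socket_mouth 0.49 [249. 208.] [0.565 0.022 0.015]
tool_block 0.83 [296. 277.] [ 0.519 -0.275  0.   ]
tool_block 0.71 [290. 373.] [ 0.346 -0.465  0.   ]
block_hole 0.88 [298. 262.] [ 0.515 -0.279  0.06 ]
block_hole 0.66 [299. 357.] [ 0.359 -0.473  0.06 ]
bell 0.56 [345. 236.] [ 0.737 -0.236  0.   ]
cup 0.75 [178. 168.] [0.485 0.4   0.   ]
```

View pics/a.png

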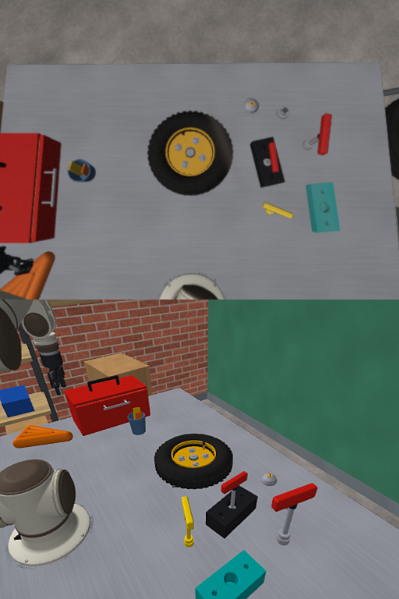

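Candidates for the wrench in the top picture are yellow at (354,269), a large red one standing free at (418,170), and a smaller red one in the black block at (351,202). I choose the last. The black block at (338,208) is the real one, not the turquoise one at (410,265).

```bash
cat >> h.py <<'E'
def rows(cur_yaw,dxyz):
    "world shift -> tool cm (tool down, yaw deg)"
    M=R.from_euler('xyz',[180,0,cur_yaw],degrees=True).as_matrix(); return (M.T@np.array(dxyz)*100).round(2)
def cloud(p,f,T):
    d=p["depth"]; v,u=np.mgrid[:d.shape[0],:d.shape[1]]
    P=np.stack([(u-p["cx"])/f*d,(v-p["cy"])/f*d,d],-1); return P@T[:3,:3].T+T[:3,3]
E
python3 - <<'E'
from h import *
p,f,T=cam("top"); W=cloud(p,f,T); c=p["color"].astype(int)
for nm,lo in(("near",(330,370,185,235)),("far",(395,440,140,205))):
    m=np.zeros(c.shape[:2],bool); m[lo[2]:lo[3],lo[0]:lo[1]]=1
    m&=(c[...,0]>120)&(c[...,1]<70)&(c[...,2]<70)
    P=W[m]; P=P[P[:,2]>.12]; r=cv2.minAreaRect((P[:,:2]*1000).astype(np.float32)); print(nm,len(P),r,np.median(P[:,2]))
m=(c[...,0]>130)&(c[...,1]>90)&(c[...,2]<70)
P=W[m];P=P[(abs(P[:,2]-.055)<.02)]; print("rim",cv2.minEnclosingCircle((P[:,:2]*1000).astype(np.float32)))
w=viewer.camera("wrist"); print(np.round(w["tool_from_camera"],3),w["vfov"])
print(rows(157.43,[.55-.211,0-.508,.1]),)
E
```

```text
near 268 ((513.998291015625, -276.39825439453125), (92.75068664550781, 16.233551025390625), 5.765941143035889) 0.16840216956279064
far 592 ((461.99603271484375, -275.9143371582031), (99.85302734375, 515.5010375976562), 37.55207824707031) 0.2059550609386861
rim ((402.5517883300781, 204.33108520507812), 553.1144409179688)
[[-0.    -0.962 -0.274  0.068]
 [ 1.    -0.    -0.    -0.   ]
 [-0.    -0.274  0.962 -0.146]
 [ 0.     0.     0.     1.   ]] 62.29845936096047
[-50.8 -33.9 -10. ]
```

Call:
{"op": "move_arm", "data": {
  "offset": [
    [-3.9,-2.6,-0.6],
    [-3.9,-2.6,-0.6],
    [-3.9,-2.6,-0.6],
    [-3.9,-2.6,-0.6],
    [-3.9,-2.6,-0.6]
  ],
  "twist": [
    [0,0,0],
    [0,0,0],
    [0,0,0],
    [0,0,0],
    [0,0,0]
  ],
  "grip": [1,1,1,1,1]
}}

```text
time: 1.6
ee_pos: [0.3418, 0.3114, 0.259]
tcp_rot: [180.0, 0.0, 157.5]
wrist_force: [1.7, 0.4, -0.1]
opening: 0.085
grasp_force: 0.0
```

Call:
{"op": "move_arm", "data": {
  "offset": [
    [-3.9,-2.6,-0.6],
    [-3.9,-2.6,-0.6],
    [-3.9,-2.6,-0.6],
    [-3.9,-2.6,-0.6],
    [-3.9,-2.6,-0.6]
  ],
  "twist": [
    [0,0,0],
    [0,0,0],
    [0,0,0],
    [0,0,0],
    [0,0,0]
  ],
  "grip": [1,1,1,1,1]
}}

```text
time: 2.1
ee_pos: [0.4722, 0.1163, 0.2891]
tcp_rot: [180.0, 0.0, 157.4]
wrist_force: [0.3, 0.7, -0.4]
opening: 0.0857
grasp_force: 0.0
```

Call:
{"op": "move_arm", "data": {
  "offset": [
    [-3.9,-2.6,-0.6],
    [-3.9,-2.6,-0.6],
    [-3.9,-2.6,-0.6],
    [0,0,0],
    [0,0,0]
  ],
  "twist": [
    [0,0,-0.12],
    [0,0,-0.12],
    [0,0,-0.12],
    [0,0,-0.13],
    [0,0,0]
  ],
  "grip": [1,1,1,1,1]
}}

```text
time: 2.6
ee_pos: [0.5632, 0.0109, 0.3057]
tcp_rot: [180.0, -0.1, -174.5]
wrist_force: [0.3, -0.0, 0.0]
opening: 0.0857
grasp_force: 0.0
```

```bash
cat >> h.py <<'E'
def bolts(p,f,T):
    "find bolts by networks plus wheel-centre fit"
    L=[at_z(p,f,T,r["position"],.0665) for r in finder.pinpoint(p,"bolt_a_top") if r["p"]>.3]
    return np.array(L)
E
python3 - <<'E'
from h import *
p,f,T=cam("wrist"); save(p,"w1.png"); o=bot.get_obs(); print(o["q"].round(1))
B=finder.pinpoint(p,"bolt_a_top")
for r in B: print(round(r["p"],2),np.round(r["position"],1),at_z(p,f,T,r["position"],.0665).round(4))
for r in finder.pinpoint(p,"wheel"): print("wheel",round(r["p"],2),np.round(r["position"],1),at_z(p,f,T,r["position"],.0).round(4))
# steel (non-yellow) blobs at height of rim
W=cloud(p,f,T); c=p["color"].astype(int)
m=((W[...,2]>.061)&(W[...,2]<.0695)&(abs(W[...,0]-.555)<.09)&(abs(W[...,1])<.09)).astype(np.uint8)
n,l,s,ce=cv2.connectedComponentsWithStats(m)
for i in range(1,n):
    if s[i,4]>40: q=W[l==i]; print(s[i,4],ce[i].round(1),q[:,:2].mean(0).round(4),cv2.minAreaRect((q[:,:2]*1000).astype(np.float32))[:2],np.median(q[:,2]).round(4))
print(bot.get_obs()["time"])
E
```

```text
[  1.2   9.5  23.9 104.4   0.   -4.1]
wheel 0.84 [250.3 142.3] [ 0.5532 -0.0007  0.    ]
1276 [251.7 150.6] [0.5572 0.0027] ((552.4566650390625, 3.7916107177734375), (165.1908416748047, 165.52337646484375)) 0.0648
193 [272.9 113.5] [0.5085 0.0233] ((508.6416931152344, 23.357833862304688), (19.2342586517334, 21.652692794799805)) 0.0659
193 [218.3 129.1] [ 0.5328 -0.0397] ((532.7874145507812, -39.514434814453125), (21.4182186126709, 19.543373107910156)) 0.0661
451 [253.  148.3] [0.5519 0.0038] ((552.178466796875, 3.8980112075805664), (28.45454978942871, 28.561079025268555)) 0.065
174 [286.6 167.3] [0.5712 0.0472] ((571.5255126953125, 47.519775390625), (21.560665130615234, 19.164119720458984)) 0.0662
175 [234.4 181.5] [ 0.5954 -0.0156] ((595.6034545898438, -15.639512062072754), (20.30707550048828, 21.6567325592041)) 0.0659
2.75
```

View pics/w1.png

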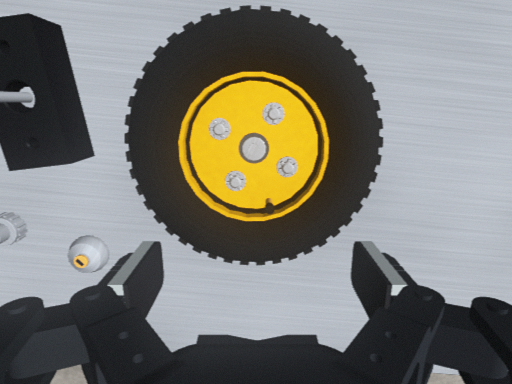

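The wheel picture shows the four bolts at (273,113), (218,129), (287,167) and (234,181), and the valve at (268,205) between a (234,181) and d (287,167). Going to the wrench now.

Call:
{"op": "move_arm", "data": {
  "offset": [
    [1.3,-4.7,0.6],
    [1.3,-4.7,0.6],
    [1.3,-4.7,0.6],
    [1.3,-4.7,0.6],
    [1.3,-4.7,0.6]
  ],
  "twist": [
    [0,0,0],
    [0,0,0],
    [0,0,0],
    [0,0,0],
    [0,0,0]
  ],
  "grip": [1,1,1,1,1]
}}

```text
time: 3.25
ee_pos: [0.5196, -0.2288, 0.2773]
tcp_rot: [-180.0, 0.1, -174.5]
wrist_force: [1.2, 0.3, 0.4]
opening: 0.0851
grasp_force: 0.0
```

Call:
{"op": "move_arm", "data": {
  "offset": [
    [1.1,-4.6,0.6],
    [0,0,0],
    [0,0,0]
  ],
  "twist": [
    [0,0,0],
    [0,0,0],
    [0,0,0]
  ],
  "grip": [1,1,1]
}}

```text
time: 3.55
ee_pos: [0.5134, -0.2751, 0.2708]
tcp_rot: [180.0, 0.0, -174.7]
wrist_force: [-1.0, 0.7, -0.0]
opening: 0.0851
grasp_force: 0.0
```

```bash
python3 - <<'E'
from h import *
o=bot.get_obs(); print(o["q"].round(1),o["ee_pos"].round(4),o["tcp_rot"].round(2),o["torque"])
p,f,T=cam("wrist"); cv2.imwrite("pics/w2.png",p["color"][:,:,::-1])
W=cloud(p,f,T); c=p["color"].astype(int)
m=(c[...,0]>120)&(c[...,1]<70)&(c[...,2]<70)&(W[...,2]>.16)&(W[...,2]<.18)&(abs(W[...,0]-.514)<.08)&(abs(W[...,1]+.276)<.06)
P=W[m]; print(m.sum(),cv2.minAreaRect((P[:,:2]*1000).astype(np.float32)),np.median(P[:,2]),P[:,:2].mean(0))
m=(abs(W[...,2]-.06)<.006)&(abs(W[...,0]-.514)<.14)&(abs(W[...,1]+.276)<.14)
P=W[m]; print("block",m.sum(),cv2.minAreaRect((P[:,:2]*1000).astype(np.float32)),np.median(P[:,2]))
for t,z in(("wrench_grip",.155),("block_hole",.06)):
  for r in finder.pinpoint(p,t): print(t,round(r["p"],2),np.round(r["position"]),at_z(p,f,T,r["position"],z).round(4))
E
```

```text
[-28.2  10.8  21.3 100.5   0.  -33.5] [ 0.5134 -0.2751  0.2708] [ 1.7999e+02  1.0000e-02 -1.7466e+02] [0.03678858 0.01684415 0.01108137]
2297 ((517.2036743164062, -277.9776306152344), (98.17900085449219, 15.782636642456055), 5.651565074920654) 0.17043510761929828 [ 0.51439416 -0.27799974]
block 8241 ((515.8426513671875, -232.56875610351562), (178.81520080566406, 196.115234375), 3.6041743755340576) 0.0607218461411595
wrench_grip 0.67 [255. 190.] [ 0.5198 -0.2776  0.155 ]
block_hole 0.89 [256. 165.] [ 0.5169 -0.2768  0.06  ]
```

View pics/w2.png

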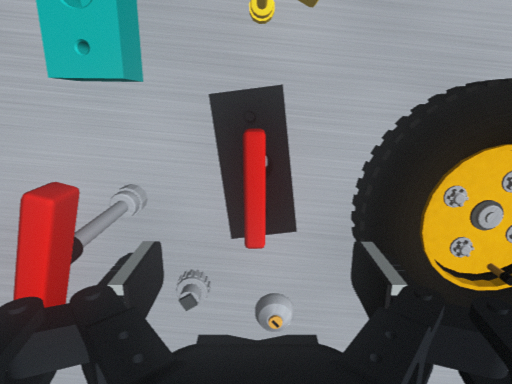

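This confirms the wrench: the small red handle at (255,190) in the black block, with the large red one at (45,240) and the yellow one at (262,8). Descending to grasp.

Call:
{"op": "move_arm", "data": {
  "offset": [
    [-0.35,-0.33,3.0],
    [0,0,3.5],
    [0,0,3.0],
    [0,0,1.8],
    [0,0,0]
  ],
  "twist": [
    [0,0,0],
    [0,0,0],
    [0,0,0],
    [0,0,0],
    [0,0,0]
  ],
  "grip": [1,1,1,1,1]
}}

```text
time: 4.2
ee_pos: [0.5171, -0.276, 0.1553]
tcp_rot: [179.9, -0.2, -174.4]
wrist_force: [0.8, 0.1, 0.3]
opening: 0.0852
grasp_force: 0.0
```

Call:
{"op": "move_arm", "data": {
  "offset": [
    [0,0,0],
    [0,0,0],
    [0,0,0],
    [0,0,0],
    [0,0,0]
  ],
  "twist": [
    [0,0,0],
    [0,0,0],
    [0,0,0],
    [0,0,0],
    [0,0,0]
  ],
  "grip": [0.1,0.1,0.1,0.1,0.1],
  "force": 120
}}

```text
time: 4.7
ee_pos: [0.5181, -0.2782, 0.1587]
tcp_rot: [-180.0, 0.1, -174.5]
wrist_force: [-0.0, 0.3, 8.6]
opening: 0.0143
grasp_force: 119.8
```

```bash
python3 - <<'E'
from h import *
o=bot.get_obs(); print(o)
E
```

```text
{'time': 4.7, 'q': array([-2.82383077e+01,  9.24962980e+00,  7.03644312e+00,  8.76900831e+01,
        8.72075476e-03, -3.37469848e+01]), 'qd': array([ 0.08234471, -0.57599672,  0.57748478, -0.1154819 ,  0.06768893,
       -0.05916929]), 'joint_efforts': array([-5.34339286e-01, -4.84102285e+01,  3.97405958e+01, -3.48834442e-01,
       -2.52110939e-01,  1.83909171e-02]), 'ee_pos': array([ 0.51809562, -0.27819688,  0.15867639]), 'tcp_rot': array([-1.79953515e+02,  8.52756476e-02, -1.74491281e+02]), 'wrist_force': array([-0.02904533,  0.3445175 ,  8.56939715]), 'torque': array([0.23802232, 0.11845344, 0.02840688]), 'grasp_force': 119.8385948908981, 'opening': 0.014302131784078511}
```

Call:
{"op": "move_arm", "data": {
  "offset": [
    [0,0,-1.5],
    [0,0,-3.0],
    [0,0,-3.5],
    [0,0,-2.0],
    [0,0,0]
  ],
  "twist": [
    [0,0,0],
    [0,0,0],
    [0,0,0],
    [0,0,0],
    [0,0,0]
  ],
  "grip": [0.1,0.1,0.1,0.1,0.1]
}}

```text
time: 5.2
ee_pos: [0.5184, -0.2785, 0.2603]
tcp_rot: [-179.9, 0.2, -174.5]
wrist_force: [0.3, 0.5, -4.6]
opening: 0.0139
grasp_force: 118.2
```

```bash
cat >> h.py <<'E'
C=np.array([.5520,.0038]); A0=np.radians(-24.05)
BP={k:C+.048*np.array([np.cos(A0+d),np.sin(A0+d)]) for k,d in zip("abcd",np.radians([0,-90,-180,90]))}
def to(xy,z=None,off=(0,0)):
    o=bot.get_obs(); e=o["ee_pos"]; d=np.r_[np.array(xy)+off-e[:2],(z-e[2]) if z else 0]
    print("t%.2f"%o["time"],"ee",e.round(4),"rot",o["tcp_rot"].round(2),"q6 %.1f"%o["q"][5],"F",o["wrist_force"].round(1),"M",o["torque"].round(3),"shift cm",rows(o["tcp_rot"][2],d))
E
python3 - <<'E'
from h import *
to(BP["a"],.25); print(bot.get_obs()["opening"])
p,f,T=cam("wrist"); save(p,"w3.png")
E
```

```text
t5.20 ee [ 0.5184 -0.2785  0.2603] rot [-179.87    0.2  -174.5 ] q6 -33.7 F [ 0.3  0.5 -4.6] M [-0.031 -0.026 -0.03 ] shift cm [-10.23  25.41   1.03]
0.013896238759911929
```

View pics/w3.png

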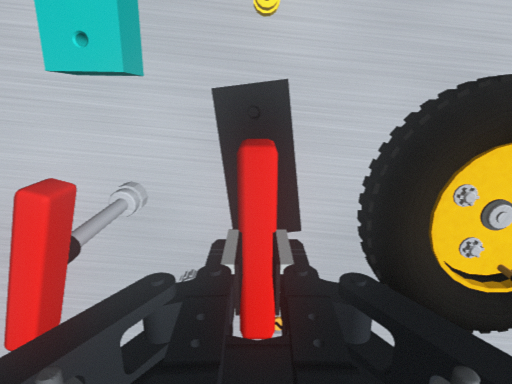

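The wrench is held straight and clear of the block (handle at (258,240)). Moving over bolt a.

Call:
{"op": "move_arm", "data": {
  "offset": [
    [-1.0,2.5,0],
    [-1.8,4.5,0],
    [-1.8,4.5,0],
    [-1.8,4.5,0],
    [-1.8,4.5,0]
  ],
  "twist": [
    [0,0,0],
    [0,0,0],
    [0,0,0],
    [0,0,0],
    [0,0,0]
  ],
  "grip": [0.1,0.1,0.1,0.1,0.1]
}}

```text
time: 5.75
ee_pos: [0.5793, -0.0643, 0.2552]
tcp_rot: [180.0, -0.2, -174.5]
wrist_force: [0.0, -0.3, -3.7]
opening: 0.0138
grasp_force: 118.3
```

Call:
{"op": "move_arm", "data": {
  "offset": [
    [-1.4,3.4,0],
    [-0.75,1.5,0],
    [0,0,2.0],
    [0,0,2.0],
    [0,0,0.3]
  ],
  "twist": [
    [0,0,0],
    [0,0,0],
    [0,0,0],
    [0,0,0],
    [0,0,0]
  ],
  "grip": [0.1,0.1,0.1,0.1,0.1]
}}

```text
time: 6.25
ee_pos: [0.5949, -0.0154, 0.2102]
tcp_rot: [180.0, -0.4, -174.5]
wrist_force: [0.5, -0.7, -4.6]
opening: 0.0143
grasp_force: 118.2
```

Call:
{"op": "move_arm", "data": {
  "offset": [
    [0,0,0]
  ],
  "twist": [
    [0,0,0]
  ],
  "grip": [0.1]
}}

```text
time: 6.35
ee_pos: [0.5956, -0.0157, 0.2132]
tcp_rot: [180.0, -0.2, -174.5]
wrist_force: [0.5, 0.3, -3.7]
opening: 0.0139
grasp_force: 118.3
```

```bash
python3 - <<'E'
from h import *
to(BP["a"],.208,(.0012,-.0005)); 
p,f,T=cam("wrist"); save(p,"w4.png")
E
```

```text
t6.35 ee [ 0.5956 -0.0157  0.2132] rot [ 1.7998e+02 -1.6000e-01 -1.7452e+02] q6 -7.0 F [ 0.5  0.3 -3.7] M [ 0.014  0.036 -0.062] shift cm [-0.14 -0.07  0.52]
```

View pics/w4.png

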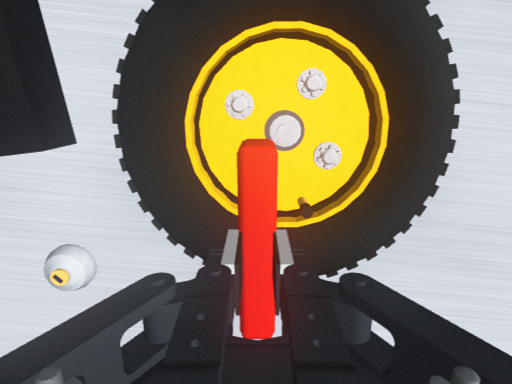

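Call:
{"op": "move_arm", "data": {
  "offset": [
    [-0.14,-0.05,0.3],
    [0,0,0.15],
    [0,0,0.1],
    [0,0,0.1]
  ],
  "twist": [
    [0,0,0],
    [0,0,0],
    [0,0,0],
    [0,0,0]
  ],
  "grip": [0.1,0.1,0.1,0.1]
}}

```text
time: 6.8
ee_pos: [0.5978, -0.0157, 0.2083]
tcp_rot: [-180.0, 0.0, -174.5]
wrist_force: [-0.0, -0.0, -2.1]
opening: 0.014
grasp_force: 118.4
```

Call:
{"op": "move_arm", "data": {
  "offset": [
    [0,0,0.1],
    [0,0,0]
  ],
  "twist": [
    [0,0,0],
    [0,0,0]
  ],
  "grip": [0.1,0.1]
}}

```text
time: 7.0
ee_pos: [0.598, -0.0156, 0.208]
tcp_rot: [-180.0, 0.1, -174.5]
wrist_force: [0.3, 0.4, 2.9]
opening: 0.0138
grasp_force: 119.2
```

Call:
{"op": "move_arm", "data": {
  "offset": [
    [0,0,0.2],
    [0,0,0.2],
    [0,0,0]
  ],
  "twist": [
    [0,0,0.05],
    [0,0,0.05],
    [0,0,0.05]
  ],
  "grip": [0.1,0.1,0.1]
}}

```text
time: 7.3
ee_pos: [0.599, -0.0157, 0.207]
tcp_rot: [-180.0, 0.4, 176.8]
wrist_force: [0.4, -0.8, 18.4]
opening: 0.0143
grasp_force: 121.2
```

Call:
{"op": "move_arm", "data": {
  "offset": [
    [0,0,0],
    [0,0,0],
    [0,0,0]
  ],
  "twist": [
    [0,0,0.06],
    [0,0,0.06],
    [0,0,0.06]
  ],
  "grip": [0.1,0.1,0.1]
}}

```text
time: 7.6
ee_pos: [0.5975, -0.0156, 0.2031]
tcp_rot: [-180.0, -0.0, 166.5]
wrist_force: [0.1, 0.7, -3.7]
opening: 0.0139
grasp_force: 118.3
```

Call:
{"op": "move_arm", "data": {
  "offset": [
    [0,0,0],
    [0,0,0],
    [0,0,0]
  ],
  "twist": [
    [0,0,0.06],
    [0,0,0.06],
    [0,0,0.06]
  ],
  "grip": [0.1,0.1,0.1]
}}

```text
time: 7.9
ee_pos: [0.5973, -0.0157, 0.2026]
tcp_rot: [-180.0, -0.1, 156.2]
wrist_force: [-0.4, 0.5, -4.3]
opening: 0.0142
grasp_force: 118.4
```

```bash
python3 -c "
from h import *
to(BP['a'])"
```

```text
t7.90 ee [ 0.5973 -0.0157  0.2026] rot [-1.7996e+02 -7.0000e-02  1.5615e+02] q6 22.4 F [-0.4  0.5 -4.3] M [-0.129  0.388  0.014] shift cm [ 0.13 -0.07 -0.  ]
```

Call:
{"op": "move_arm", "data": {
  "offset": [
    [0,0,0.1],
    [0,0,0],
    [0,0,0],
    [0,0,0]
  ],
  "twist": [
    [0,0,0.08],
    [0,0,0.1],
    [0,0,0.1],
    [0,0,0.1]
  ],
  "grip": [0.1,0.1,0.1,0.1]
}}

```text
time: 8.3
ee_pos: [0.5972, -0.0157, 0.202]
tcp_rot: [-179.9, -0.0, 134.3]
wrist_force: [-1.7, -0.8, -1.1]
opening: 0.0139
grasp_force: 118.8
```

```bash
python3 -c "
from h import *
to(BP['a'])"
```

```text
t8.30 ee [ 0.5972 -0.0157  0.202 ] rot [-1.7994e+02 -3.0000e-02  1.3429e+02] q6 44.2 F [-1.7 -0.8 -1.1] M [-0.281  0.767  0.139] shift cm [ 0.09 -0.1  -0.  ]
```

Call:
{"op": "move_arm", "data": {
  "offset": [
    [0,0,0],
    [0,0,0],
    [0,0,0],
    [0,0,0]
  ],
  "twist": [
    [0,0,0.1],
    [0,0,0.1],
    [0,0,0.1],
    [0,0,0.1]
  ],
  "grip": [0.1,0.1,0.1,0.1]
}}

```text
time: 8.7
ee_pos: [0.597, -0.0157, 0.202]
tcp_rot: [-179.9, -0.0, 111.4]
wrist_force: [-3.6, -0.7, -1.2]
opening: 0.0142
grasp_force: 118.9
```

Call:
{"op": "move_arm", "data": {
  "offset": [
    [0,0,0],
    [0,0,0],
    [0,0,0],
    [0,0,0]
  ],
  "twist": [
    [0,0,0.1],
    [0,0,0.1],
    [0,0,0.1],
    [0,0,0]
  ],
  "grip": [0.1,0.1,0.1,0.1]
}}

```text
time: 9.1
ee_pos: [0.597, -0.0156, 0.2019]
tcp_rot: [-179.9, -0.0, 94.3]
wrist_force: [-3.8, 0.5, -0.2]
opening: 0.0136
grasp_force: 118.8
```

```bash
python3 -c "
from h import *
to(BP['a'])"
```

```text
t9.10 ee [ 0.597  -0.0156  0.2019] rot [-1.799e+02 -1.000e-02  9.434e+01] q6 84.2 F [-3.8  0.5 -0.2] M [-0.013  1.245  0.066] shift cm [-0.01 -0.12 -0.  ]
```

Call:
{"op": "move_arm", "data": {
  "offset": [
    [0,0,-0.2],
    [0,0,-1.5],
    [0,0,-0.8],
    [1.9,-2.6,0],
    [1.9,-2.6,0]
  ],
  "twist": [
    [0,0,-0.14],
    [0,0,0],
    [0,0,0],
    [0,0,0],
    [0,0,0]
  ],
  "grip": [0.1,0.1,0.1,0.1,0.1]
}}

```text
time: 9.6
ee_pos: [0.5387, 0.0104, 0.2266]
tcp_rot: [-180.0, -0.0, 102.5]
wrist_force: [-0.0, 0.4, -2.9]
opening: 0.014
grasp_force: 118.6
```

Call:
{"op": "move_arm", "data": {
  "offset": [
    [1.9,-2.6,0],
    [0,0,0],
    [0,0,0],
    [0,0,0],
    [0,0,0]
  ],
  "twist": [
    [0,0,0],
    [0,0,-0.14],
    [0,0,-0.14],
    [0,0,-0.14],
    [0,0,-0.14]
  ],
  "grip": [0.1,0.1,0.1,0.1,0.1]
}}

```text
time: 10.1
ee_pos: [0.5095, 0.0234, 0.2273]
tcp_rot: [180.0, 0.0, 134.9]
wrist_force: [-0.9, 0.6, -3.3]
opening: 0.0139
grasp_force: 118.8
```

Call:
{"op": "move_arm", "data": {
  "offset": [
    [0,0,0],
    [0,0,0],
    [0,0,0],
    [0,0,0.6],
    [0,0,0.7]
  ],
  "twist": [
    [0,0,-0.14],
    [0,0,-0.14],
    [0,0,-0.14],
    [0,0,-0.14],
    [0,0,-0.14]
  ],
  "grip": [0.1,0.1,0.1,0.1,0.1]
}}

```text
time: 10.6
ee_pos: [0.5097, 0.0233, 0.2143]
tcp_rot: [180.0, 0.1, 175.0]
wrist_force: [-0.3, 0.2, -4.2]
opening: 0.014
grasp_force: 118.8
```

Call:
{"op": "move_arm", "data": {
  "offset": [
    [0,0,0]
  ],
  "twist": [
    [0,0,0]
  ],
  "grip": [0.1]
}}

```text
time: 10.7
ee_pos: [0.5092, 0.0233, 0.2133]
tcp_rot: [-180.0, -0.0, 174.8]
wrist_force: [0.6, 0.1, -3.8]
opening: 0.0138
grasp_force: 118.8
```

```bash
python3 -c "
from h import *
to(BP['c'],.2127,(.0014,0))"
```

```text
t10.70 ee [0.5092 0.0233 0.2133] rot [-1.7999e+02 -5.0000e-02  1.7481e+02] q6 7.8 F [ 0.6  0.1 -3.8] M [-0.044 -0.066 -0.026] shift cm [-0.04  0.01  0.06]
```

Call:
{"op": "move_arm", "data": {
  "offset": [
    [0,0,0.4],
    [0,0,0.2],
    [0,0,0.2],
    [0,0,0.2],
    [0,0,0]
  ],
  "twist": [
    [0,0,0],
    [0,0,0],
    [0,0,0],
    [0,0,0],
    [0,0,0]
  ],
  "grip": [0.1,0.1,0.1,0.1,0.1]
}}

```text
time: 11.2
ee_pos: [0.5105, 0.0232, 0.2071]
tcp_rot: [180.0, 0.3, 174.5]
wrist_force: [-0.7, 0.2, 14.4]
opening: 0.0141
grasp_force: 121.2
```

Call:
{"op": "move_arm", "data": {
  "offset": [
    [0,0,0],
    [0,0,0],
    [0,0,0]
  ],
  "twist": [
    [0,0,0.06],
    [0,0,0.06],
    [0,0,0.06]
  ],
  "grip": [0.1,0.1,0.1]
}}

```text
time: 11.5
ee_pos: [0.5104, 0.0231, 0.2073]
tcp_rot: [179.9, 0.3, 164.1]
wrist_force: [-1.5, -1.6, 15.5]
opening: 0.0139
grasp_force: 121.3
```

Call:
{"op": "move_arm", "data": {
  "offset": [
    [0,0,0],
    [0,0,0],
    [0,0,0]
  ],
  "twist": [
    [0,0,0.06],
    [0,0,0.06],
    [0,0,0.06]
  ],
  "grip": [0.1,0.1,0.1]
}}

```text
time: 11.8
ee_pos: [0.5103, 0.023, 0.2073]
tcp_rot: [179.9, 0.3, 153.8]
wrist_force: [-1.1, -2.6, 16.4]
opening: 0.014
grasp_force: 121.3
```

Call:
{"op": "move_arm", "data": {
  "offset": [
    [0,0,0],
    [0,0,0],
    [0,0,0]
  ],
  "twist": [
    [0,0,0.06],
    [0,0,0.06],
    [0,0,0.06]
  ],
  "grip": [0.1,0.1,0.1]
}}

```text
time: 12.1
ee_pos: [0.5102, 0.023, 0.2073]
tcp_rot: [179.8, 0.3, 143.4]
wrist_force: [-1.7, -1.5, 15.8]
opening: 0.0139
grasp_force: 121.4
```

```bash
python3 -c "
from h import *
to(BP['c'],.2127,(.0014,0))"
```

```text
t12.10 ee [0.5102 0.023  0.2073] rot [179.84   0.27 143.45] q6 39.2 F [-1.7 -1.5 15.8] M [-0.576  0.773  0.169] shift cm [ 0.07 -0.   -0.54]
```

Call:
{"op": "move_arm", "data": {
  "offset": [
    [0,0,-0.25],
    [0,0,0],
    [0,0,0]
  ],
  "twist": [
    [0,0,0.06],
    [0,0,0.06],
    [0,0,0.06]
  ],
  "grip": [0.1,0.1,0.1]
}}

```text
time: 12.4
ee_pos: [0.5096, 0.0231, 0.208]
tcp_rot: [179.9, 0.1, 133.1]
wrist_force: [-0.8, -1.4, 3.9]
opening: 0.0141
grasp_force: 119.9
```

```bash
python3 -c "
from h import *
to(BP['c'],.2127,(.0014,0))"
```

```text
t12.40 ee [0.5096 0.0231 0.208 ] rot [1.7992e+02 1.0000e-01 1.3313e+02] q6 49.5 F [-0.8 -1.4  3.9] M [-0.275  0.468  0.098] shift cm [ 0.02  0.01 -0.47]
```

Call:
{"op": "move_arm", "data": {
  "offset": [
    [0,0,0],
    [0,0,0],
    [0,0,0]
  ],
  "twist": [
    [0,0,0.06],
    [0,0,0.06],
    [0,0,0.06]
  ],
  "grip": [0.1,0.1,0.1]
}}

```text
time: 12.7
ee_pos: [0.5095, 0.023, 0.2079]
tcp_rot: [179.9, 0.1, 122.8]
wrist_force: [-1.7, -1.2, 5.2]
opening: 0.0139
grasp_force: 119.9
```

```bash
python3 -c "
from h import *
to(BP['c'],.2127,(.0014,0))"
```

```text
t12.70 ee [0.5095 0.023  0.2079] rot [1.7992e+02 8.0000e-02 1.2282e+02] q6 59.8 F [-1.7 -1.2  5.2] M [-0.382  0.587  0.012] shift cm [ 0.03  0.02 -0.48]
```

Call:
{"op": "move_arm", "data": {
  "offset": [
    [0,0,0.05],
    [0,0,0],
    [0,0,0]
  ],
  "twist": [
    [0,0,0.06],
    [0,0,0.06],
    [0,0,0.06]
  ],
  "grip": [0.1,0.1,0.1]
}}

```text
time: 13.0
ee_pos: [0.5095, 0.023, 0.2076]
tcp_rot: [179.9, 0.1, 112.5]
wrist_force: [-2.1, -1.9, 6.4]
opening: 0.0141
grasp_force: 120.0
```

Call:
{"op": "move_arm", "data": {
  "offset": [
    [0,0,0],
    [0,0,0],
    [0,0,0]
  ],
  "twist": [
    [0,0,0.06],
    [0,0,0.06],
    [0,0,0.06]
  ],
  "grip": [0.1,0.1,0.1]
}}

```text
time: 13.3
ee_pos: [0.509, 0.0232, 0.2064]
tcp_rot: [-180.0, 0.0, 102.2]
wrist_force: [-1.9, 0.6, -4.2]
opening: 0.0139
grasp_force: 118.9
```

```bash
python3 -c "
from h import *
to(BP['c'],.2127,(.0014,0))"
```

```text
t13.30 ee [0.509  0.0232 0.2064] rot [-179.98    0.    102.2 ] q6 80.4 F [-1.9  0.6 -4.2] M [-0.027  0.637  0.044] shift cm [ 0.    0.06 -0.63]
```

Call:
{"op": "move_arm", "data": {
  "offset": [
    [0,0,0.25],
    [0,0,0.25],
    [0,0,0],
    [0,0,0],
    [0,0,0]
  ],
  "twist": [
    [0,0,0.03],
    [0,0,0.05],
    [0,0,0.1],
    [0,0,0.1],
    [0,0,0.1]
  ],
  "grip": [0.1,0.1,0.1,0.1,0.1]
}}

```text
time: 13.8
ee_pos: [0.5089, 0.0234, 0.2016]
tcp_rot: [-180.0, -0.0, 80.4]
wrist_force: [-4.2, 1.5, 3.0]
opening: 0.0138
grasp_force: 119.7
```

```bash
python3 -c "
from h import *
to(BP['c'],.2127,(.0014,0))"
```

```text
t13.80 ee [0.5089 0.0234 0.2016] rot [-1.7999e+02 -2.0000e-02  8.0420e+01] q6 102.2 F [-4.2  1.5  3. ] M [0.203 1.322 0.12 ] shift cm [ 0.    0.07 -1.11]
```

Call:
{"op": "move_arm", "data": {
  "offset": [
    [0,0,0],
    [0,0,0],
    [0,0,0],
    [0,0,0],
    [0,0,0]
  ],
  "twist": [
    [0,0,0.1],
    [0,0,0.1],
    [0,0,0.1],
    [0,0,0.1],
    [0,0,0.1]
  ],
  "grip": [0.1,0.1,0.1,0.1,0.1]
}}

```text
time: 14.3
ee_pos: [0.509, 0.0236, 0.2017]
tcp_rot: [-180.0, -0.0, 51.8]
wrist_force: [-3.0, 1.0, 2.7]
opening: 0.0138
grasp_force: 119.7
```

Call:
{"op": "move_arm", "data": {
  "offset": [
    [0,0,0],
    [0,0,0]
  ],
  "twist": [
    [0,0,0.1],
    [0,0,0]
  ],
  "grip": [0.1,0.1]
}}

```text
time: 14.5
ee_pos: [0.509, 0.0236, 0.2017]
tcp_rot: [-180.0, -0.0, 46.2]
wrist_force: [-4.3, 2.0, 3.4]
opening: 0.014
grasp_force: 119.9
```

Call:
{"op": "move_arm", "data": {
  "offset": [
    [0,0,-0.2],
    [0,0,-1.5],
    [0,0,-0.8],
    [-1.85,2.8,0],
    [-1.85,2.8,0]
  ],
  "twist": [
    [0,0,-0.14],
    [0,0,0],
    [0,0,0],
    [0,0,0],
    [0,0,0]
  ],
  "grip": [0.1,0.1,0.1,0.1,0.1]
}}

```text
time: 15.0
ee_pos: [0.5339, -0.0398, 0.2266]
tcp_rot: [179.9, -0.0, 54.5]
wrist_force: [0.2, 0.5, -3.9]
opening: 0.014
grasp_force: 118.8
```

Call:
{"op": "move_arm", "data": {
  "offset": [
    [0,0,0],
    [0,0,0],
    [0,0,0],
    [0,0,0],
    [0,0,0]
  ],
  "twist": [
    [0,0,-0.149],
    [0,0,-0.149],
    [0,0,-0.149],
    [0,0,-0.149],
    [0,0,-0.149]
  ],
  "grip": [0.1,0.1,0.1,0.1,0.1]
}}

```text
time: 15.5
ee_pos: [0.5335, -0.0397, 0.2259]
tcp_rot: [180.0, 0.0, 97.4]
wrist_force: [0.3, -0.0, -3.2]
opening: 0.0139
grasp_force: 118.9
```

Call:
{"op": "move_arm", "data": {
  "offset": [
    [0,0,0],
    [0,0,0],
    [0,0,0],
    [0,0,0],
    [0,0,0]
  ],
  "twist": [
    [0,0,-0.149],
    [0,0,-0.149],
    [0,0,-0.149],
    [0,0,-0.149],
    [0,0,-0.149]
  ],
  "grip": [0.1,0.1,0.1,0.1,0.1]
}}

```text
time: 16.0
ee_pos: [0.5335, -0.0396, 0.2259]
tcp_rot: [180.0, 0.0, 140.1]
wrist_force: [0.1, -0.3, -3.8]
opening: 0.014
grasp_force: 118.9
```

Call:
{"op": "move_arm", "data": {
  "offset": [
    [0,0,0],
    [0,0,0.6],
    [0,0,0.7],
    [0,0,0]
  ],
  "twist": [
    [0,0,-0.149],
    [0,0,-0.149],
    [0,0,-0.149],
    [0,0,0]
  ],
  "grip": [0.1,0.1,0.1,0.1]
}}

```text
time: 16.4
ee_pos: [0.5331, -0.0395, 0.2121]
tcp_rot: [-180.0, -0.1, 165.5]
wrist_force: [-0.5, -0.3, -4.0]
opening: 0.0138
grasp_force: 118.9
```

```bash
python3 -c "
from h import *
to(BP['b'],.2127,(.0012,0))"
```

```text
t16.40 ee [ 0.5331 -0.0395  0.2121] rot [-1.7998e+02 -6.0000e-02  1.6547e+02] q6 10.3 F [-0.5 -0.3 -4. ] M [0.022 0.014 0.03 ] shift cm [-0.06 -0.03 -0.06]
```

Call:
{"op": "move_arm", "data": {
  "offset": [
    [-0.05,-0.03,0.4],
    [0,0,0.2],
    [0,0,0.1],
    [0,0,0]
  ],
  "twist": [
    [0,0,0],
    [0,0,0],
    [0,0,0],
    [0,0,0]
  ],
  "grip": [0.1,0.1,0.1,0.1]
}}

```text
time: 16.8
ee_pos: [0.5343, -0.04, 0.2077]
tcp_rot: [180.0, 0.2, 165.1]
wrist_force: [-0.7, -1.4, 5.5]
opening: 0.0138
grasp_force: 120.2
```

Call:
{"op": "move_arm", "data": {
  "offset": [
    [0,0,0],
    [0,0,0],
    [0,0,0]
  ],
  "twist": [
    [0,0,0.06],
    [0,0,0.06],
    [0,0,0.06]
  ],
  "grip": [0.1,0.1,0.1]
}}

```text
time: 17.1
ee_pos: [0.534, -0.0402, 0.2073]
tcp_rot: [180.0, 0.1, 154.7]
wrist_force: [-1.0, 0.5, -2.8]
opening: 0.0142
grasp_force: 119.0
```

Call:
{"op": "move_arm", "data": {
  "offset": [
    [0,0,0],
    [0,0,0],
    [0,0,0]
  ],
  "twist": [
    [0,0,0.06],
    [0,0,0.06],
    [0,0,0.06]
  ],
  "grip": [0.1,0.1,0.1]
}}

```text
time: 17.4
ee_pos: [0.5334, -0.04, 0.2061]
tcp_rot: [-180.0, -0.0, 144.4]
wrist_force: [-2.5, -0.1, -3.4]
opening: 0.0142
grasp_force: 119.0
```

```bash
python3 -c "
from h import *
to(BP['b'],.2127,(.0012,0))"
```

```text
t17.40 ee [ 0.5334 -0.04    0.2061] rot [-1.7998e+02 -1.0000e-02  1.4437e+02] q6 31.3 F [-2.5 -0.1 -3.4] M [-0.144  0.457 -0.026] shift cm [-0.02  0.01 -0.66]
```

Call:
{"op": "move_arm", "data": {
  "offset": [
    [0,0,0.25],
    [0,0,0.2],
    [0,0,0],
    [0,0,0],
    [0,0,0]
  ],
  "twist": [
    [0,0,0],
    [0,0,0.05],
    [0,0,0.1],
    [0,0,0.1],
    [0,0,0.1]
  ],
  "grip": [0.1,0.1,0.1,0.1,0.1]
}}

```text
time: 17.9
ee_pos: [0.5333, -0.04, 0.2018]
tcp_rot: [-180.0, 0.0, 124.4]
wrist_force: [-2.0, -0.4, 0.4]
opening: 0.0138
grasp_force: 119.4
```

```bash
python3 -c "
from h import *
to(BP['b'],.2127,(.0012,0))"
```

```text
t17.90 ee [ 0.5333 -0.04    0.2018] rot [-1.7998e+02  1.0000e-02  1.2441e+02] q6 51.3 F [-2.  -0.4  0.4] M [-0.176  0.836  0.172] shift cm [-0.02  0.02 -1.09]
```

Call:
{"op": "move_arm", "data": {
  "offset": [
    [0,0,0],
    [0,0,0],
    [0,0,0],
    [0,0,0],
    [0,0,0]
  ],
  "twist": [
    [0,0,0.1],
    [0,0,0.1],
    [0,0,0.1],
    [0,0,0.1],
    [0,0,0.1]
  ],
  "grip": [0.1,0.1,0.1,0.1,0.1]
}}

```text
time: 18.4
ee_pos: [0.5331, -0.0399, 0.2018]
tcp_rot: [-180.0, 0.0, 95.8]
wrist_force: [-3.6, 0.1, 0.3]
opening: 0.0141
grasp_force: 119.5
```

Call:
{"op": "move_arm", "data": {
  "offset": [
    [0,0,0],
    [0,0,0],
    [0,0,0],
    [0,0,0]
  ],
  "twist": [
    [0,0,0.1],
    [0,0,0.1],
    [0,0,0.05],
    [0,0,0]
  ],
  "grip": [0.1,0.1,0.1,0.1]
}}

```text
time: 18.8
ee_pos: [0.5332, -0.0398, 0.2018]
tcp_rot: [-180.0, -0.0, 81.6]
wrist_force: [-3.2, 0.1, 0.7]
opening: 0.0143
grasp_force: 119.6
```

```bash
python3 -c "
from h import *
to(BP['b'],.2127,(.0012,0))"
```

```text
t18.80 ee [ 0.5332 -0.0398  0.2018] rot [-1.7997e+02 -1.0000e-02  8.1630e+01] q6 94.1 F [-3.2  0.1  0.7] M [0.188 1.319 0.054] shift cm [-0.02  0.05 -1.09]
```

Call:
{"op": "move_arm", "data": {
  "offset": [
    [0,0,-0.2],
    [0,0,-1.5],
    [0,0,-0.8],
    [2.9,1.3,0],
    [2.9,1.3,0]
  ],
  "twist": [
    [0,0,-0.14],
    [0,0,0],
    [0,0,0],
    [0,0,0],
    [0,0,0]
  ],
  "grip": [0.1,0.1,0.1,0.1,0.1]
}}

```text
time: 19.3
ee_pos: [0.5608, 0.0181, 0.2272]
tcp_rot: [179.9, -0.0, 89.6]
wrist_force: [0.3, -1.2, -4.3]
opening: 0.0138
grasp_force: 119.0
```

Call:
{"op": "move_arm", "data": {
  "offset": [
    [2.9,1.3,0],
    [0,0,0],
    [0,0,0],
    [0,0,0],
    [0,0,0]
  ],
  "twist": [
    [0,0,0],
    [0,0,-0.149],
    [0,0,-0.149],
    [0,0,-0.149],
    [0,0,-0.149]
  ],
  "grip": [0.1,0.1,0.1,0.1,0.1]
}}

```text
time: 19.8
ee_pos: [0.5735, 0.0471, 0.2265]
tcp_rot: [180.0, 0.0, 124.2]
wrist_force: [-1.0, -0.1, -3.4]
opening: 0.0138
grasp_force: 119.0
```

Call:
{"op": "move_arm", "data": {
  "offset": [
    [0,0,0],
    [0,0,0],
    [0,0,0],
    [0,0,0.6],
    [0,0,0.7]
  ],
  "twist": [
    [0,0,-0.149],
    [0,0,-0.149],
    [0,0,-0.149],
    [0,0,-0.149],
    [0,0,-0.149]
  ],
  "grip": [0.1,0.1,0.1,0.1,0.1]
}}

```text
time: 20.3
ee_pos: [0.5737, 0.0469, 0.2137]
tcp_rot: [180.0, 0.1, 166.9]
wrist_force: [-0.0, -1.2, -3.8]
opening: 0.0139
grasp_force: 119.0
```

Call:
{"op": "move_arm", "data": {
  "offset": [
    [0,0,0],
    [0,0,0]
  ],
  "twist": [
    [0,0,0],
    [0,0,0]
  ],
  "grip": [0.1,0.1]
}}

```text
time: 20.5
ee_pos: [0.5733, 0.0469, 0.2136]
tcp_rot: [180.0, 0.0, 166.3]
wrist_force: [-0.8, -0.4, -3.3]
opening: 0.0138
grasp_force: 118.9
```

```bash
python3 -c "
from h import *
to(BP['d'],.2055,(.0012,0))"
```

```text
t20.50 ee [0.5733 0.0469 0.2136] rot [1.8000e+02 1.0000e-02 1.6625e+02] q6 18.4 F [-0.8 -0.4 -3.3] M [ 0.047 -0.035 -0.013] shift cm [0.07 0.06 0.81]
```

Call:
{"op": "move_arm", "data": {
  "offset": [
    [0.06,0.06,0.5],
    [0,0,0.2],
    [0,0,0.1],
    [0,0,0]
  ],
  "twist": [
    [0,0,0],
    [0,0,0],
    [0,0,0],
    [0,0,0]
  ],
  "grip": [0.1,0.1,0.1,0.1]
}}

```text
time: 20.9
ee_pos: [0.5725, 0.0476, 0.2053]
tcp_rot: [-180.0, -0.0, 166.5]
wrist_force: [-1.0, 0.6, -3.8]
opening: 0.0136
grasp_force: 118.9
```

Call:
{"op": "move_arm", "data": {
  "offset": [
    [0,0,0],
    [0,0,0],
    [0,0,0]
  ],
  "twist": [
    [0,0,0.06],
    [0,0,0.06],
    [0,0,0.06]
  ],
  "grip": [0.1,0.1,0.1]
}}

```text
time: 21.2
ee_pos: [0.5725, 0.0476, 0.2055]
tcp_rot: [-180.0, -0.0, 156.0]
wrist_force: [-1.0, 0.4, -3.9]
opening: 0.0141
grasp_force: 119.0
```

Call:
{"op": "move_arm", "data": {
  "offset": [
    [0,0,0],
    [0,0,0],
    [0,0,0]
  ],
  "twist": [
    [0,0,0.06],
    [0,0,0.06],
    [0,0,0.06]
  ],
  "grip": [0.1,0.1,0.1]
}}

```text
time: 21.5
ee_pos: [0.5724, 0.0476, 0.2054]
tcp_rot: [-180.0, -0.0, 145.7]
wrist_force: [-2.0, -0.3, -4.2]
opening: 0.014
grasp_force: 119.0
```

```bash
python3 -c "
from h import *
to(BP['d'],.2127,(.0012,0))"
```

```text
t21.50 ee [0.5724 0.0476 0.2054] rot [-1.7997e+02 -3.0000e-02  1.4571e+02] q6 39.0 F [-2.  -0.3 -4.2] M [-0.071  0.454  0.344] shift cm [-0.02  0.02 -0.73]
```

Call:
{"op": "move_arm", "data": {
  "offset": [
    [0,0,0.2],
    [0,0,0.2],
    [0,0,0],
    [0,0,0],
    [0,0,0]
  ],
  "twist": [
    [0,0,0.05],
    [0,0,0.1],
    [0,0,0.1],
    [0,0,0.1],
    [0,0,0.1]
  ],
  "grip": [0.1,0.1,0.1,0.1,0.1]
}}

```text
time: 22.0
ee_pos: [0.5723, 0.0476, 0.2018]
tcp_rot: [-180.0, -0.0, 119.8]
wrist_force: [-2.9, -0.0, -1.4]
opening: 0.0139
grasp_force: 119.3
```

```bash
python3 -c "
from h import *
to(BP['d'],.2127,(.0012,0))"
```

```text
t22.00 ee [0.5723 0.0476 0.2018] rot [-1.7997e+02 -1.0000e-02  1.1983e+02] q6 64.9 F [-2.9 -0.  -1.4] M [-0.135  0.83   0.268] shift cm [-0.02  0.04 -1.09]
```

Call:
{"op": "move_arm", "data": {
  "offset": [
    [0,0,0],
    [0,0,0],
    [0,0,0],
    [0,0,0],
    [0,0,0]
  ],
  "twist": [
    [0,0,0.1],
    [0,0,0.1],
    [0,0,0.1],
    [0,0,0.1],
    [0,0,0]
  ],
  "grip": [0.1,0.1,0.1,0.1,0.1]
}}

```text
time: 22.5
ee_pos: [0.5722, 0.0476, 0.2018]
tcp_rot: [-180.0, -0.0, 97.1]
wrist_force: [-2.8, 0.2, -0.2]
opening: 0.0139
grasp_force: 119.4
```

```bash
python3 -c "
from h import *
to(BP['d'],.2127,(.0012,0))"
```

```text
t22.50 ee [0.5722 0.0476 0.2018] rot [-1.7996e+02 -1.0000e-02  9.7070e+01] q6 87.7 F [-2.8  0.2 -0.2] M [0.03  1.052 0.22 ] shift cm [-0.01  0.05 -1.09]
```

Round 1 is done. Round 2 starts with d, since the socket is still on it, then goes b, a, c. I'm lowering the grip so the torque stays gentle.

Call:
{"op": "move_arm", "data": {
  "offset": [
    [0,0,0],
    [0,0,0],
    [0,0,0],
    [0,0,0],
    [0,0,0]
  ],
  "twist": [
    [0,0,0],
    [0,0,0.1],
    [0,0,0.1],
    [0,0,0.1],
    [0,0,0.08]
  ],
  "grip": [0.1,0.1,0.1,0.1,0.1],
  "force": 70
}}

```text
time: 23.0
ee_pos: [0.5724, 0.0478, 0.2018]
tcp_rot: [-180.0, -0.0, 75.3]
wrist_force: [-3.6, 0.7, 0.5]
opening: 0.0137
grasp_force: 119.6
```

```bash
cat > s.py <<'E'
from h import *
o=bot.get_obs(); print("t%.2f"%o["time"],o["ee_pos"].round(4),"yaw %.2f q6 %.1f"%(o["tcp_rot"][2],o["q"][5]),o["wrist_force"].round(1),"Mz %.3f"%o["torque"][2],"eff6 %.3f"%o["joint_efforts"][5],"open %.4f"%o["opening"])
E
python3 s.py
```

```text
t23.00 [0.5724 0.0478 0.2018] yaw 75.33 q6 109.4 [-3.6  0.7  0.5] Mz 0.283 eff6 -0.860 open 0.0137
```

Call:
{"op": "move_arm", "data": {
  "offset": [
    [0,0,0],
    [0,0,0]
  ],
  "twist": [
    [0,0,0.03],
    [0,0,0.03]
  ],
  "grip": [0.1,0.1]
}}

```text
time: 23.2
ee_pos: [0.5725, 0.0477, 0.2018]
tcp_rot: [-180.0, -0.0, 72.0]
wrist_force: [-3.7, 1.9, 1.2]
opening: 0.0136
grasp_force: 119.7
```

```bash
python3 s.py
```

```text
t23.20 [0.5725 0.0477 0.2018] yaw 72.01 q6 112.7 [-3.7  1.9  1.2] Mz 0.169 eff6 -0.220 open 0.0136
```

Call:
{"op": "move_arm", "data": {
  "offset": [
    [0,0,0],
    [0,0,0],
    [0,0,0]
  ],
  "twist": [
    [0,0,0.04],
    [0,0,0.04],
    [0,0,0]
  ],
  "grip": [0.1,0.1,0.1]
}}

```text
time: 23.5
ee_pos: [0.5726, 0.0477, 0.2018]
tcp_rot: [-180.0, -0.0, 67.4]
wrist_force: [-4.3, 1.5, 2.5]
opening: 0.0138
grasp_force: 119.7
```

```bash
python3 s.py
```

```text
t23.50 [0.5726 0.0477 0.2018] yaw 67.42 q6 117.3 [-4.3  1.5  2.5] Mz 0.315 eff6 0.724 open 0.0138
```

Call:
{"op": "move_arm", "data": {
  "offset": [
    [0,0,0]
  ],
  "twist": [
    [0,0,0]
  ],
  "grip": [0.1]
}}

```text
time: 23.6
ee_pos: [0.5726, 0.0477, 0.2018]
tcp_rot: [180.0, -0.0, 67.5]
wrist_force: [-4.3, 1.6, 2.0]
opening: 0.0138
grasp_force: 119.7
```

```bash
python3 s.py
```

```text
t23.60 [0.5726 0.0477 0.2018] yaw 67.48 q6 117.3 [-4.3  1.6  2. ] Mz -0.032 eff6 0.210 open 0.0138
```

Call:
{"op": "move_arm", "data": {
  "offset": [
    [0,0,0],
    [0,0,0],
    [0,0,0]
  ],
  "twist": [
    [0,0,0.04],
    [0,0,0.04],
    [0,0,0]
  ],
  "grip": [0.1,0.1,0.1]
}}

```text
time: 23.9
ee_pos: [0.5727, 0.0477, 0.2018]
tcp_rot: [180.0, -0.0, 62.8]
wrist_force: [-3.7, 2.0, 2.2]
opening: 0.0139
grasp_force: 119.8
```

```bash
python3 s.py
```

```text
t23.90 [0.5727 0.0477 0.2018] yaw 62.83 q6 121.9 [-3.7  2.   2.2] Mz 0.063 eff6 0.721 open 0.0139
```

Call:
{"op": "move_arm", "data": {
  "offset": [
    [0,0,0]
  ],
  "twist": [
    [0,0,0]
  ],
  "grip": [0.1]
}}

```text
time: 24.0
ee_pos: [0.5727, 0.0477, 0.2017]
tcp_rot: [180.0, -0.0, 62.9]
wrist_force: [-4.5, 1.8, 3.3]
opening: 0.0138
grasp_force: 119.8
```

```bash
python3 s.py
```

```text
t24.00 [0.5727 0.0477 0.2017] yaw 62.90 q6 121.9 [-4.5  1.8  3.3] Mz 0.290 eff6 0.219 open 0.0138
```

Call:
{"op": "move_arm", "data": {
  "offset": [
    [0,0,0],
    [0,0,0],
    [0,0,0]
  ],
  "twist": [
    [0,0,0.04],
    [0,0,0.04],
    [0,0,0]
  ],
  "grip": [0.1,0.1,0.1]
}}

```text
time: 24.3
ee_pos: [0.5727, 0.0478, 0.2018]
tcp_rot: [180.0, -0.0, 58.3]
wrist_force: [-4.2, 2.6, 3.3]
opening: 0.0138
grasp_force: 120.0
```

```bash
python3 s.py
```

```text
t24.30 [0.5727 0.0478 0.2018] yaw 58.28 q6 126.5 [-4.2  2.6  3.3] Mz 0.484 eff6 1.033 open 0.0138
```

Call:
{"op": "move_arm", "data": {
  "offset": [
    [0,0,0]
  ],
  "twist": [
    [0,0,0]
  ],
  "grip": [0.1]
}}

```text
time: 24.4
ee_pos: [0.5727, 0.0477, 0.2018]
tcp_rot: [180.0, -0.0, 58.3]
wrist_force: [-4.1, 1.3, 4.4]
opening: 0.014
grasp_force: 120.1
```

```bash
python3 s.py
```

```text
t24.40 [0.5727 0.0477 0.2018] yaw 58.33 q6 126.4 [-4.1  1.3  4.4] Mz 0.382 eff6 0.511 open 0.0140
```

Call:
{"op": "move_arm", "data": {
  "offset": [
    [0,0,0],
    [0,0,0],
    [0,0,0]
  ],
  "twist": [
    [0,0,0.02],
    [0,0,0],
    [0,0,0]
  ],
  "grip": [0.1,0.1,0.1]
}}

```text
time: 24.7
ee_pos: [0.5727, 0.0477, 0.2018]
tcp_rot: [180.0, -0.0, 57.1]
wrist_force: [-4.7, 1.2, 4.0]
opening: 0.0139
grasp_force: 120.5
```

```bash
python3 s.py; python3 -c "
from h import *
to(BP['b'],.2267,(.0008,0.0002))"
```

```text
t24.70 [0.5727 0.0477 0.2018] yaw 57.10 q6 127.7 [-4.7  1.2  4. ] Mz 0.769 eff6 0.732 open 0.0139
t24.70 ee [0.5727 0.0477 0.2018] rot [ 1.7999e+02 -1.0000e-02  5.7100e+01] q6 127.7 F [-4.7  1.2  4. ] M [0.618 1.456 0.769] shift cm [-9.49  1.44 -2.49]
```

Call:
{"op": "move_arm", "data": {
  "offset": [
    [0,0,-0.2],
    [0,0,-1.5],
    [0,0,-0.8],
    [-4.8,0,0],
    [-4.8,0,0]
  ],
  "twist": [
    [0,0,-0.14],
    [0,0,0],
    [0,0,0],
    [0,0,0],
    [0,0,0]
  ],
  "grip": [0.1,0.1,0.1,0.1,0.1]
}}

```text
time: 25.2
ee_pos: [0.5325, -0.0401, 0.226]
tcp_rot: [180.0, 0.0, 65.2]
wrist_force: [-0.4, -1.1, -4.1]
opening: 0.0138
grasp_force: 119.0
```

Call:
{"op": "move_arm", "data": {
  "offset": [
    [0,0,0],
    [0,0,0],
    [0,0,0],
    [0,0,1.2],
    [0,0,0]
  ],
  "twist": [
    [0,0,-0.12],
    [0,0,-0.12],
    [0,0,-0.12],
    [0,0,-0.1],
    [0,0,0]
  ],
  "grip": [0.1,0.1,0.1,0.1,0.1]
}}

```text
time: 25.7
ee_pos: [0.5322, -0.0399, 0.213]
tcp_rot: [-179.9, 0.0, 91.4]
wrist_force: [0.1, 0.0, -4.1]
opening: 0.0137
grasp_force: 119.0
```

```bash
python3 -c "
from h import *
to(BP['b'],.2055,(.0008,0.0002))"
```

```text
t25.70 ee [ 0.5322 -0.0399  0.213 ] rot [-1.7992e+02  3.0000e-02  9.1450e+01] q6 84.3 F [ 0.1  0.  -4.1] M [-0.012  0.054 -0.048] shift cm [0.   0.11 0.75]
```

Call:
{"op": "move_arm", "data": {
  "offset": [
    [0,0,0.4],
    [0,0,0.2],
    [0,0,0.2],
    [0,0,0]
  ],
  "twist": [
    [0,0,0],
    [0,0,0],
    [0,0,0],
    [0,0,0]
  ],
  "grip": [0.1,0.1,0.1,0.1]
}}

```text
time: 26.1
ee_pos: [0.5326, -0.0395, 0.2077]
tcp_rot: [179.9, 0.0, 91.4]
wrist_force: [-0.8, 0.2, 2.6]
opening: 0.014
grasp_force: 119.9
```

```bash
python3 s.py
```

```text
t26.10 [ 0.5326 -0.0395  0.2077] yaw 91.37 q6 84.4 [-0.8  0.2  2.6] Mz 0.024 eff6 -0.010 open 0.0140
```

Call:
{"op": "move_arm", "data": {
  "offset": [
    [-0.03,0.08,0],
    [0,0,0]
  ],
  "twist": [
    [0,0,0],
    [0,0,0]
  ],
  "grip": [0.1,0.1]
}}

```text
time: 26.3
ee_pos: [0.5333, -0.0398, 0.2075]
tcp_rot: [179.9, 0.0, 91.4]
wrist_force: [-1.1, 0.8, 4.9]
opening: 0.0137
grasp_force: 120.2
```

Call:
{"op": "move_arm", "data": {
  "offset": [
    [0,0,0],
    [0,0,0]
  ],
  "twist": [
    [0,0,0.05],
    [0,0,0.03]
  ],
  "grip": [0.1,0.1]
}}

```text
time: 26.5
ee_pos: [0.5331, -0.0398, 0.2074]
tcp_rot: [179.9, 0.0, 86.7]
wrist_force: [-0.9, -0.9, 4.4]
opening: 0.014
grasp_force: 120.1
```

Call:
{"op": "move_arm", "data": {
  "offset": [
    [0,0,0],
    [0,0,0],
    [0,0,0]
  ],
  "twist": [
    [0,0,-0.06],
    [0,0,-0.06],
    [0,0,-0.06]
  ],
  "grip": [0.1,0.1,0.1]
}}

```text
time: 26.8
ee_pos: [0.5326, -0.0397, 0.2059]
tcp_rot: [-179.9, -0.0, 97.3]
wrist_force: [-1.1, 0.4, -4.4]
opening: 0.0139
grasp_force: 119.0
```

```bash
python3 s.py
```

```text
t26.80 [ 0.5326 -0.0397  0.2059] yaw 97.28 q6 78.5 [-1.1  0.4 -4.4] Mz 0.004 eff6 0.991 open 0.0139
```

Call:
{"op": "move_arm", "data": {
  "offset": [
    [0,0,0.2],
    [0,0,0.2],
    [0,0,0],
    [0,0,0],
    [0,0,0]
  ],
  "twist": [
    [0,0,0.04],
    [0,0,0.1],
    [0,0,0.1],
    [0,0,0.1],
    [0,0,0.1]
  ],
  "grip": [0.1,0.1,0.1,0.1,0.1]
}}

```text
time: 27.3
ee_pos: [0.5323, -0.0396, 0.2018]
tcp_rot: [-179.9, 0.0, 71.7]
wrist_force: [-2.0, 1.0, -2.5]
opening: 0.0142
grasp_force: 119.2
```

Call:
{"op": "move_arm", "data": {
  "offset": [
    [0,0,0],
    [0,0,0],
    [0,0,0],
    [0,0,0],
    [0,0,0]
  ],
  "twist": [
    [0,0,0.1],
    [0,0,0.1],
    [0,0,0.1],
    [0,0,0],
    [0,0,0]
  ],
  "grip": [0.1,0.1,0.1,0.1,0.1]
}}

```text
time: 27.8
ee_pos: [0.5325, -0.0396, 0.2019]
tcp_rot: [-179.9, 0.0, 54.9]
wrist_force: [-2.1, 0.7, -6.0]
opening: 0.0139
grasp_force: 118.8
```

```bash
python3 s.py
```

```text
t27.80 [ 0.5325 -0.0396  0.2019] yaw 54.92 q6 120.8 [-2.1  0.7 -6. ] Mz 0.020 eff6 0.300 open 0.0139
```

Call:
{"op": "move_arm", "data": {
  "offset": [
    [0,0,0],
    [0,0,0],
    [0,0,0],
    [0,0,0]
  ],
  "twist": [
    [0,0,0.04],
    [0,0,0.04],
    [0,0,0],
    [0,0,0]
  ],
  "grip": [0.1,0.1,0.1,0.1]
}}

```text
time: 28.2
ee_pos: [0.5327, -0.0396, 0.2019]
tcp_rot: [-179.9, 0.0, 50.3]
wrist_force: [-2.5, 1.8, -7.3]
opening: 0.0142
grasp_force: 118.5
```

```bash
python3 s.py
```

```text
t28.20 [ 0.5327 -0.0396  0.2019] yaw 50.32 q6 125.4 [-2.5  1.8 -7.3] Mz 0.138 eff6 0.199 open 0.0142
```

Call:
{"op": "move_arm", "data": {
  "offset": [
    [0,0,0],
    [0,0,0],
    [0,0,0],
    [0,0,0]
  ],
  "twist": [
    [0,0,0.04],
    [0,0,0.05],
    [0,0,0],
    [0,0,0]
  ],
  "grip": [0.1,0.1,0.1,0.1]
}}

```text
time: 28.6
ee_pos: [0.5328, -0.0396, 0.202]
tcp_rot: [-179.9, 0.0, 45.2]
wrist_force: [-2.9, 1.5, -9.7]
opening: 0.0139
grasp_force: 118.2
```

```bash
python3 s.py
```

```text
t28.60 [ 0.5328 -0.0396  0.202 ] yaw 45.16 q6 130.6 [-2.9  1.5 -9.7] Mz 0.104 eff6 0.217 open 0.0139
```

Call:
{"op": "move_arm", "data": {
  "offset": [
    [0,0,0.1],
    [0,0,0],
    [0,0,0],
    [0,0,0]
  ],
  "twist": [
    [0,0,0.04],
    [0,0,0.05],
    [0,0,0],
    [0,0,0]
  ],
  "grip": [0.1,0.1,0.1,0.1]
}}

```text
time: 29.0
ee_pos: [0.5331, -0.0397, 0.2019]
tcp_rot: [180.0, -0.0, 40.0]
wrist_force: [-2.6, 3.1, -3.8]
opening: 0.014
grasp_force: 119.0
```

```bash
python3 s.py
```

```text
t29.00 [ 0.5331 -0.0397  0.2019] yaw 40.01 q6 135.7 [-2.6  3.1 -3.8] Mz 0.115 eff6 0.207 open 0.0140
```

Call:
{"op": "move_arm", "data": {
  "offset": [
    [0,0,0],
    [0,0,0],
    [0,0,0],
    [0,0,0]
  ],
  "twist": [
    [0,0,0.04],
    [0,0,0.05],
    [0,0,0],
    [0,0,0]
  ],
  "grip": [0.1,0.1,0.1,0.1]
}}

```text
time: 29.4
ee_pos: [0.5331, -0.0397, 0.2019]
tcp_rot: [180.0, -0.0, 34.9]
wrist_force: [-3.6, 1.9, -2.5]
opening: 0.0141
grasp_force: 119.1
```

```bash
python3 s.py
```

```text
t29.40 [ 0.5331 -0.0397  0.2019] yaw 34.85 q6 140.9 [-3.6  1.9 -2.5] Mz 0.079 eff6 0.204 open 0.0141
```

Call:
{"op": "move_arm", "data": {
  "offset": [
    [0,0,0],
    [0,0,0],
    [0,0,0],
    [0,0,0]
  ],
  "twist": [
    [0,0,0.04],
    [0,0,0.05],
    [0,0,0],
    [0,0,0]
  ],
  "grip": [0.1,0.1,0.1,0.1]
}}

```text
time: 29.8
ee_pos: [0.5331, -0.0397, 0.2019]
tcp_rot: [180.0, -0.0, 29.7]
wrist_force: [-3.5, 2.0, -2.4]
opening: 0.0143
grasp_force: 119.3
```

```bash
python3 s.py
```

```text
t29.80 [ 0.5331 -0.0397  0.2019] yaw 29.69 q6 146.0 [-3.5  2.  -2.4] Mz 0.057 eff6 0.203 open 0.0143
```

Call:
{"op": "move_arm", "data": {
  "offset": [
    [0,0,0],
    [0,0,0],
    [0,0,0],
    [0,0,0]
  ],
  "twist": [
    [0,0,0.04],
    [0,0,0.04],
    [0,0,0],
    [0,0,0]
  ],
  "grip": [0.1,0.1,0.1,0.1]
}}

```text
time: 30.2
ee_pos: [0.5331, -0.0396, 0.2018]
tcp_rot: [180.0, -0.0, 25.1]
wrist_force: [-2.4, 3.0, -1.5]
opening: 0.0139
grasp_force: 119.8
```

```bash
python3 s.py
```

```text
t30.20 [ 0.5331 -0.0396  0.2018] yaw 25.12 q6 150.6 [-2.4  3.  -1.5] Mz 0.664 eff6 0.729 open 0.0139
```

Call:
{"op": "move_arm", "data": {
  "offset": [
    [0,0,-0.2],
    [0,0,-1.5],
    [0,0,-0.8],
    [3.3,0.7,0],
    [3.3,0.7,0]
  ],
  "twist": [
    [0,0,-0.14],
    [0,0,0],
    [0,0,0],
    [0,0,0],
    [0,0,0]
  ],
  "grip": [0.1,0.1,0.1,0.1,0.1]
}}

```text
time: 30.7
ee_pos: [0.5974, -0.0159, 0.2279]
tcp_rot: [179.9, -0.1, 32.9]
wrist_force: [-0.0, 0.5, -3.6]
opening: 0.0138
grasp_force: 119.0
```

Call:
{"op": "move_arm", "data": {
  "offset": [
    [0,0,0],
    [0,0,0],
    [0,0,0],
    [0,0,0],
    [0,0,0]
  ],
  "twist": [
    [0,0,-0.146],
    [0,0,-0.146],
    [0,0,-0.146],
    [0,0,-0.146],
    [0,0,-0.146]
  ],
  "grip": [0.1,0.1,0.1,0.1,0.1]
}}

```text
time: 31.2
ee_pos: [0.5966, -0.0159, 0.2267]
tcp_rot: [179.9, 0.0, 75.2]
wrist_force: [0.0, 1.3, -3.0]
opening: 0.0138
grasp_force: 119.0
```

Call:
{"op": "move_arm", "data": {
  "offset": [
    [0,0,0],
    [0,0,0],
    [0,0,0],
    [0,0,1.2],
    [0,0,0]
  ],
  "twist": [
    [0,0,-0.146],
    [0,0,-0.146],
    [0,0,-0.146],
    [0,0,-0.146],
    [0,0,0]
  ],
  "grip": [0.1,0.1,0.1,0.1,0.1]
}}

```text
time: 31.7
ee_pos: [0.5961, -0.0158, 0.2133]
tcp_rot: [-179.9, 0.0, 108.4]
wrist_force: [-0.1, 0.0, -4.5]
opening: 0.0141
grasp_force: 119.0
```

```bash
python3 -c "
from h import *
to([.597,-.0156],.2055)"
```

```text
t31.70 ee [ 0.5961 -0.0158  0.2133] rot [-1.7994e+02  1.0000e-02  1.0839e+02] q6 70.1 F [-0.1  0.  -4.5] M [ 0.061  0.037 -0.016] shift cm [-0.01  0.09  0.78]
```

Call:
{"op": "move_arm", "data": {
  "offset": [
    [0,0.12,0.4],
    [0,0,0.2],
    [0,0,0.2],
    [0,0,0]
  ],
  "twist": [
    [0,0,0],
    [0,0,0],
    [0,0,0],
    [0,0,0]
  ],
  "grip": [0.1,0.1,0.1,0.1]
}}

```text
time: 32.1
ee_pos: [0.5979, -0.0152, 0.2084]
tcp_rot: [179.8, 0.1, 108.2]
wrist_force: [-0.3, -0.0, 5.5]
opening: 0.0139
grasp_force: 120.2
```

```bash
python3 s.py
```

```text
t32.10 [ 0.5979 -0.0152  0.2084] yaw 108.16 q6 70.4 [-0.3 -0.   5.5] Mz 0.014 eff6 0.010 open 0.0139
```

Call:
{"op": "move_arm", "data": {
  "offset": [
    [0,0,0],
    [0,0,0]
  ],
  "twist": [
    [0,0,0.05],
    [0,0,0.05]
  ],
  "grip": [0.1,0.1]
}}

```text
time: 32.3
ee_pos: [0.5978, -0.0153, 0.2085]
tcp_rot: [179.8, 0.1, 102.3]
wrist_force: [-0.1, -0.2, 4.4]
opening: 0.0141
grasp_force: 119.9
```

Call:
{"op": "move_arm", "data": {
  "offset": [
    [0,0,0],
    [0,0,0],
    [0,0,0]
  ],
  "twist": [
    [0,0,-0.05],
    [0,0,-0.05],
    [0,0,-0.05]
  ],
  "grip": [0.1,0.1,0.1]
}}

```text
time: 32.6
ee_pos: [0.5974, -0.0152, 0.208]
tcp_rot: [179.9, 0.1, 111.1]
wrist_force: [-1.5, 0.1, 3.9]
opening: 0.0141
grasp_force: 120.0
```

```bash
python3 s.py
```

```text
t32.60 [ 0.5974 -0.0152  0.208 ] yaw 111.14 q6 67.4 [-1.5  0.1  3.9] Mz 0.006 eff6 0.813 open 0.0141
```

Call:
{"op": "move_arm", "data": {
  "offset": [
    [-0.03,-0.05,0.05],
    [0,0,0]
  ],
  "twist": [
    [0,0,0],
    [0,0,-0.05]
  ],
  "grip": [0.1,0.1]
}}

```text
time: 32.8
ee_pos: [0.5973, -0.0156, 0.2079]
tcp_rot: [179.8, 0.1, 113.9]
wrist_force: [0.1, 1.4, 6.6]
opening: 0.0142
grasp_force: 120.3
```

Call:
{"op": "move_arm", "data": {
  "offset": [
    [0,0,0],
    [0,0,0]
  ],
  "twist": [
    [0,0,-0.05],
    [0,0,-0.05]
  ],
  "grip": [0.1,0.1]
}}

```text
time: 33.0
ee_pos: [0.5972, -0.0155, 0.2079]
tcp_rot: [179.9, 0.1, 119.7]
wrist_force: [-2.1, 0.5, 7.4]
opening: 0.0144
grasp_force: 120.3
```

Call:
{"op": "move_arm", "data": {
  "offset": [
    [0,0,0],
    [0,0,0]
  ],
  "twist": [
    [0,0,-0.05],
    [0,0,-0.05]
  ],
  "grip": [0.1,0.1]
}}

```text
time: 33.2
ee_pos: [0.5972, -0.0155, 0.2079]
tcp_rot: [179.9, 0.1, 125.4]
wrist_force: [-1.2, 1.1, 7.2]
opening: 0.0137
grasp_force: 120.4
```

```bash
python3 s.py
```

```text
t33.20 [ 0.5972 -0.0155  0.2079] yaw 125.44 q6 53.1 [-1.2  1.1  7.2] Mz -0.053 eff6 0.777 open 0.0137
```

Call:
{"op": "move_arm", "data": {
  "offset": [
    [0,0,0],
    [0,0,0],
    [0,0,0]
  ],
  "twist": [
    [0,0,0.06],
    [0,0,0.06],
    [0,0,0.06]
  ],
  "grip": [0.1,0.1,0.1]
}}

```text
time: 33.5
ee_pos: [0.5972, -0.0156, 0.2078]
tcp_rot: [179.9, 0.1, 114.9]
wrist_force: [-0.5, -0.5, 5.7]
opening: 0.0143
grasp_force: 120.2
```

Call:
{"op": "move_arm", "data": {
  "offset": [
    [0,0,0],
    [0,0,0],
    [0,0,0]
  ],
  "twist": [
    [0,0,0.05],
    [0,0,0.05],
    [0,0,0.05]
  ],
  "grip": [0.1,0.1,0.1]
}}

```text
time: 33.8
ee_pos: [0.597, -0.0158, 0.2074]
tcp_rot: [179.9, 0.1, 106.3]
wrist_force: [-1.7, -1.2, 3.9]
opening: 0.0142
grasp_force: 120.0
```

Call:
{"op": "move_arm", "data": {
  "offset": [
    [0,0,0],
    [0,0,0],
    [0,0,0]
  ],
  "twist": [
    [0,0,0.05],
    [0,0,0.05],
    [0,0,0.05]
  ],
  "grip": [0.1,0.1,0.1]
}}

```text
time: 34.1
ee_pos: [0.5964, -0.0157, 0.206]
tcp_rot: [-179.9, -0.0, 97.7]
wrist_force: [-3.1, -0.5, -2.2]
opening: 0.0139
grasp_force: 119.2
```

```bash
python3 s.py
```

```text
t34.10 [ 0.5964 -0.0157  0.206 ] yaw 97.71 q6 80.8 [-3.1 -0.5 -2.2] Mz 0.054 eff6 -0.796 open 0.0139
```

Call:
{"op": "move_arm", "data": {
  "offset": [
    [0,0,0.2],
    [0,0,0.25],
    [0,0,0],
    [0,0,0],
    [0,0,0]
  ],
  "twist": [
    [0,0,0.02],
    [0,0,0.1],
    [0,0,0.1],
    [0,0,0.1],
    [0,0,0.1]
  ],
  "grip": [0.1,0.1,0.1,0.1,0.1]
}}

```text
time: 34.6
ee_pos: [0.5965, -0.0155, 0.2023]
tcp_rot: [180.0, -0.0, 73.6]
wrist_force: [-3.4, 0.7, 2.7]
opening: 0.014
grasp_force: 119.9
```

Call:
{"op": "move_arm", "data": {
  "offset": [
    [0,0,0],
    [0,0,0],
    [0,0,0],
    [0,0,0]
  ],
  "twist": [
    [0,0,0.08],
    [0,0,0.04],
    [0,0,0],
    [0,0,0]
  ],
  "grip": [0.1,0.1,0.1,0.1]
}}

```text
time: 35.0
ee_pos: [0.5967, -0.0155, 0.2022]
tcp_rot: [180.0, -0.0, 67.1]
wrist_force: [-3.4, 0.4, 5.2]
opening: 0.014
grasp_force: 120.2
```

```bash
python3 s.py
```

```text
t35.00 [ 0.5967 -0.0155  0.2022] yaw 67.09 q6 111.4 [-3.4  0.4  5.2] Mz 0.108 eff6 0.236 open 0.0140
```

Call:
{"op": "move_arm", "data": {
  "offset": [
    [0,0,0],
    [0,0,0],
    [0,0,0],
    [0,0,0]
  ],
  "twist": [
    [0,0,0.04],
    [0,0,0.05],
    [0,0,0],
    [0,0,0]
  ],
  "grip": [0.1,0.1,0.1,0.1]
}}

```text
time: 35.4
ee_pos: [0.5968, -0.0155, 0.2022]
tcp_rot: [180.0, -0.0, 61.9]
wrist_force: [-2.9, 1.5, 5.5]
opening: 0.0142
grasp_force: 120.2
```

```bash
python3 s.py
```

```text
t35.40 [ 0.5968 -0.0155  0.2022] yaw 61.92 q6 116.6 [-2.9  1.5  5.5] Mz 0.139 eff6 0.193 open 0.0142
```

Call:
{"op": "move_arm", "data": {
  "offset": [
    [0,0,0],
    [0,0,0],
    [0,0,0],
    [0,0,0]
  ],
  "twist": [
    [0,0,0.04],
    [0,0,0.05],
    [0,0,0],
    [0,0,0]
  ],
  "grip": [0.1,0.1,0.1,0.1]
}}

```text
time: 35.8
ee_pos: [0.5968, -0.0154, 0.2021]
tcp_rot: [180.0, -0.0, 56.8]
wrist_force: [-3.3, 1.0, 5.8]
opening: 0.014
grasp_force: 120.2
```

```bash
python3 s.py
```

```text
t35.80 [ 0.5968 -0.0154  0.2021] yaw 56.77 q6 121.7 [-3.3  1.   5.8] Mz 0.111 eff6 0.193 open 0.0140
```

Call:
{"op": "move_arm", "data": {
  "offset": [
    [0,0,0],
    [0,0,0],
    [0,0,0],
    [0,0,0]
  ],
  "twist": [
    [0,0,0.04],
    [0,0,0.05],
    [0,0,0],
    [0,0,0]
  ],
  "grip": [0.1,0.1,0.1,0.1]
}}

```text
time: 36.2
ee_pos: [0.5968, -0.0154, 0.2021]
tcp_rot: [180.0, -0.0, 51.6]
wrist_force: [-3.4, 1.9, 4.6]
opening: 0.0139
grasp_force: 120.1
```

```bash
python3 s.py
```

```text
t36.20 [ 0.5968 -0.0154  0.2021] yaw 51.61 q6 126.9 [-3.4  1.9  4.6] Mz 0.106 eff6 0.195 open 0.0139
```

Call:
{"op": "move_arm", "data": {
  "offset": [
    [0,0,0],
    [0,0,0],
    [0,0,0],
    [0,0,0]
  ],
  "twist": [
    [0,0,0.04],
    [0,0,0.05],
    [0,0,0],
    [0,0,0]
  ],
  "grip": [0.1,0.1,0.1,0.1]
}}

```text
time: 36.6
ee_pos: [0.5968, -0.0153, 0.2022]
tcp_rot: [180.0, -0.1, 46.5]
wrist_force: [-3.1, 1.3, 5.1]
opening: 0.014
grasp_force: 120.8
```

```bash
python3 s.py
```

```text
t36.60 [ 0.5968 -0.0153  0.2022] yaw 46.51 q6 132.0 [-3.1  1.3  5.1] Mz 0.808 eff6 0.869 open 0.0140
```

Call:
{"op": "move_arm", "data": {
  "offset": [
    [0,0,-0.2],
    [0,0,-1.5],
    [0,0,-0.8],
    [-1.0,-4.75,0],
    [-1.0,-4.75,0]
  ],
  "twist": [
    [0,0,-0.14],
    [0,0,0],
    [0,0,0],
    [0,0,0],
    [0,0,0]
  ],
  "grip": [0.1,0.1,0.1,0.1,0.1]
}}

```text
time: 37.1
ee_pos: [0.5078, 0.0234, 0.225]
tcp_rot: [-179.9, 0.1, 54.3]
wrist_force: [-1.1, 1.3, -2.1]
opening: 0.0138
grasp_force: 119.0
```

Call:
{"op": "move_arm", "data": {
  "offset": [
    [0,0,0],
    [0,0,0],
    [0,0,0],
    [0,0,0],
    [0,0,0]
  ],
  "twist": [
    [0,0,-0.14],
    [0,0,-0.14],
    [0,0,-0.14],
    [0,0,-0.14],
    [0,0,-0.14]
  ],
  "grip": [0.1,0.1,0.1,0.1,0.1]
}}

```text
time: 37.6
ee_pos: [0.5083, 0.0233, 0.2265]
tcp_rot: [180.0, 0.0, 94.8]
wrist_force: [-0.1, -0.0, -4.5]
opening: 0.0139
grasp_force: 119.0
```

Call:
{"op": "move_arm", "data": {
  "offset": [
    [0,0,0],
    [0,0,0],
    [0,0,0],
    [0,0,1.2],
    [0,0,0]
  ],
  "twist": [
    [0,0,-0.14],
    [0,0,-0.14],
    [0,0,-0.13],
    [0,0,0],
    [0,0,0]
  ],
  "grip": [0.1,0.1,0.1,0.1,0.1]
}}

```text
time: 38.1
ee_pos: [0.5076, 0.0233, 0.2125]
tcp_rot: [-179.9, -0.0, 117.8]
wrist_force: [0.2, -0.6, -3.9]
opening: 0.0141
grasp_force: 119.0
```

```bash
python3 -c "
from h import *
to([.5091,.0233],.2055)"
```

```text
t38.10 ee [0.5076 0.0233 0.2125] rot [-1.7989e+02 -4.0000e-02  1.1779e+02] q6 64.8 F [ 0.2 -0.6 -3.9] M [ 0.044  0.02  -0.05 ] shift cm [-0.07  0.14  0.7 ]
```

Call:
{"op": "move_arm", "data": {
  "offset": [
    [-0.07,0.14,0.4],
    [0,0,0.2],
    [0,0,0.15],
    [0,0,0]
  ],
  "twist": [
    [0,0,0],
    [0,0,0],
    [0,0,0],
    [0,0,0]
  ],
  "grip": [0.1,0.1,0.1,0.1]
}}

```text
time: 38.5
ee_pos: [0.5092, 0.0234, 0.2068]
tcp_rot: [-180.0, -0.0, 118.0]
wrist_force: [-1.2, -0.1, -3.5]
opening: 0.0137
grasp_force: 118.9
```

Call:
{"op": "move_arm", "data": {
  "offset": [
    [0,0,0],
    [0,0,0]
  ],
  "twist": [
    [0,0,0.05],
    [0,0,0.05]
  ],
  "grip": [0.1,0.1]
}}

```text
time: 38.7
ee_pos: [0.5091, 0.0234, 0.2069]
tcp_rot: [-180.0, -0.0, 112.1]
wrist_force: [-1.9, 0.5, -4.2]
opening: 0.0135
grasp_force: 118.9
```

Call:
{"op": "move_arm", "data": {
  "offset": [
    [0,0,0],
    [0,0,0]
  ],
  "twist": [
    [0,0,0.05],
    [0,0,0.05]
  ],
  "grip": [0.1,0.1]
}}

```text
time: 38.9
ee_pos: [0.5091, 0.0234, 0.2069]
tcp_rot: [-179.9, -0.0, 106.4]
wrist_force: [-2.3, -0.5, -4.6]
opening: 0.0143
grasp_force: 118.9
```

```bash
python3 s.py
```

```text
t38.90 [0.5091 0.0234 0.2069] yaw 106.42 q6 76.2 [-2.3 -0.5 -4.6] Mz 0.299 eff6 -0.781 open 0.0143
```

Call:
{"op": "move_arm", "data": {
  "offset": [
    [0,0,0.25],
    [0,0,0.2],
    [0,0,0]
  ],
  "twist": [
    [0,0,0],
    [0,0,0],
    [0,0,0.02]
  ],
  "grip": [0.1,0.1,0.1]
}}

```text
time: 39.2
ee_pos: [0.5091, 0.0234, 0.202]
tcp_rot: [-179.9, -0.0, 105.4]
wrist_force: [-2.9, 0.3, -4.5]
opening: 0.014
grasp_force: 118.9
```

Call:
{"op": "move_arm", "data": {
  "offset": [
    [0,0,0],
    [0,0,0],
    [0,0,0],
    [0,0,0],
    [0,0,0]
  ],
  "twist": [
    [0,0,0.1],
    [0,0,0.1],
    [0,0,0.15],
    [0,0,0],
    [0,0,0]
  ],
  "grip": [0.1,0.1,0.1,0.1,0.1]
}}

```text
time: 39.7
ee_pos: [0.5093, 0.0235, 0.2025]
tcp_rot: [-180.0, -0.0, 85.6]
wrist_force: [-3.7, 0.7, -4.0]
opening: 0.0136
grasp_force: 118.9
```

```bash
python3 s.py
```

```text
t39.70 [0.5093 0.0235 0.2025] yaw 85.60 q6 97.0 [-3.7  0.7 -4. ] Mz -0.209 eff6 0.398 open 0.0136
```

Call:
{"op": "move_arm", "data": {
  "offset": [
    [0,0,0],
    [0,0,0],
    [0,0,0],
    [0,0,0]
  ],
  "twist": [
    [0,0,0.03],
    [0,0,0.03],
    [0,0,0],
    [0,0,0]
  ],
  "grip": [0.1,0.1,0.1,0.1]
}}

```text
time: 40.1
ee_pos: [0.5094, 0.0235, 0.2025]
tcp_rot: [-180.0, -0.0, 82.0]
wrist_force: [-3.8, 0.8, -3.9]
opening: 0.0142
grasp_force: 118.9
```

```bash
python3 s.py
```

```text
t40.10 [0.5094 0.0235 0.2025] yaw 81.96 q6 100.7 [-3.8  0.8 -3.9] Mz -0.071 eff6 0.209 open 0.0142
```

Drag level, so not at the stop yet.

Call:
{"op": "move_arm", "data": {
  "offset": [
    [0,0,0],
    [0,0,0],
    [0,0,0],
    [0,0,0]
  ],
  "twist": [
    [0,0,0.04],
    [0,0,0.05],
    [0,0,0],
    [0,0,0]
  ],
  "grip": [0.1,0.1,0.1,0.1]
}}

```text
time: 40.5
ee_pos: [0.5094, 0.0235, 0.2026]
tcp_rot: [-180.0, -0.0, 76.9]
wrist_force: [-3.5, 0.9, -4.1]
opening: 0.0143
grasp_force: 118.9
```

```bash
python3 s.py
```

```text
t40.50 [0.5094 0.0235 0.2026] yaw 76.86 q6 105.8 [-3.5  0.9 -4.1] Mz -0.058 eff6 0.235 open 0.0143
```

Call:
{"op": "move_arm", "data": {
  "offset": [
    [0,0,0],
    [0,0,0],
    [0,0,0],
    [0,0,0]
  ],
  "twist": [
    [0,0,0.04],
    [0,0,0.05],
    [0,0,0],
    [0,0,0]
  ],
  "grip": [0.1,0.1,0.1,0.1]
}}

```text
time: 40.9
ee_pos: [0.5095, 0.0235, 0.2026]
tcp_rot: [-180.0, -0.0, 71.7]
wrist_force: [-3.9, 2.4, -3.7]
opening: 0.014
grasp_force: 118.9
```

```bash
python3 s.py
```

```text
t40.90 [0.5095 0.0235 0.2026] yaw 71.73 q6 110.9 [-3.9  2.4 -3.7] Mz -0.102 eff6 0.224 open 0.0140
```

Call:
{"op": "move_arm", "data": {
  "offset": [
    [0,0,0],
    [0,0,0],
    [0,0,0],
    [0,0,0]
  ],
  "twist": [
    [0,0,0.04],
    [0,0,0.05],
    [0,0,0],
    [0,0,0]
  ],
  "grip": [0.1,0.1,0.1,0.1]
}}

```text
time: 41.3
ee_pos: [0.5094, 0.0235, 0.2026]
tcp_rot: [-180.0, -0.0, 66.6]
wrist_force: [-4.4, 0.6, -3.2]
opening: 0.0142
grasp_force: 118.9
```

```bash
python3 s.py
```

```text
t41.30 [0.5094 0.0235 0.2026] yaw 66.58 q6 116.1 [-4.4  0.6 -3.2] Mz 0.057 eff6 0.232 open 0.0142
```

Call:
{"op": "move_arm", "data": {
  "offset": [
    [0,0,0],
    [0,0,0],
    [0,0,0],
    [0,0,0]
  ],
  "twist": [
    [0,0,0.04],
    [0,0,0.05],
    [0,0,0],
    [0,0,0]
  ],
  "grip": [0.1,0.1,0.1,0.1]
}}

```text
time: 41.7
ee_pos: [0.5095, 0.0235, 0.2026]
tcp_rot: [-180.0, -0.0, 61.5]
wrist_force: [-3.0, 1.0, -3.7]
opening: 0.0139
grasp_force: 119.3
```

```bash
python3 s.py
```

```text
t41.70 [0.5095 0.0235 0.2026] yaw 61.46 q6 121.2 [-3.   1.  -3.7] Mz 0.567 eff6 0.813 open 0.0139
```

All four bolts are tight. Taking the wrench back to the block.

Call:
{"op": "move_arm", "data": {
  "offset": [
    [0,0,-0.2],
    [0,0,-1.5],
    [0,0,-2.5],
    [0,0,-1.8],
    [-2.0,0.8,0]
  ],
  "twist": [
    [0,0,-0.14],
    [0,0,0],
    [0,0,0],
    [0,0,0],
    [0,0,0]
  ],
  "grip": [0.1,0.1,0.1,0.1,0.1]
}}

```text
time: 42.2
ee_pos: [0.5117, 0.0027, 0.2658]
tcp_rot: [179.6, -0.1, 69.5]
wrist_force: [-0.2, -0.5, -4.5]
opening: 0.0141
grasp_force: 119.0
```

Call:
{"op": "move_arm", "data": {
  "offset": [
    [-4.0,1.6,0],
    [-4.0,1.6,0],
    [-4.0,1.6,0],
    [-4.0,1.6,0],
    [-4.0,1.6,0]
  ],
  "twist": [
    [0,0,0],
    [0,0,0],
    [0,0,0],
    [0,0,0],
    [0,0,0]
  ],
  "grip": [0.1,0.1,0.1,0.1,0.1]
}}

```text
time: 42.7
ee_pos: [0.5146, -0.216, 0.2631]
tcp_rot: [179.8, 0.1, 69.4]
wrist_force: [1.1, 0.3, -4.4]
opening: 0.0141
grasp_force: 119.0
```

Call:
{"op": "move_arm", "data": {
  "offset": [
    [-4.0,1.6,0],
    [-1.8,0.8,0],
    [0,0,0],
    [0,0,0]
  ],
  "twist": [
    [0,0,0],
    [0,0,0],
    [0,0,0],
    [0,0,0]
  ],
  "grip": [0.1,0.1,0.1,0.1]
}}

```text
time: 43.1
ee_pos: [0.5164, -0.2766, 0.2626]
tcp_rot: [180.0, 0.0, 69.3]
wrist_force: [-0.7, 0.4, -4.1]
opening: 0.0145
grasp_force: 119.0
```

```bash
python3 - <<'E'
from h import *
to([.5178,-.277],.207)
p,f,T=cam("wrist"); save(p,"w5.png")
for r in finder.pinpoint(p,"block_hole"): print(round(r["p"],2),np.round(r["position"]),at_z(p,f,T,r["position"],.06).round(4))
E
```

```text
t43.10 ee [ 0.5164 -0.2766  0.2626] rot [1.7996e+02 1.0000e-02 6.9300e+01] q6 82.5 F [-0.7  0.4 -4.1] M [ 0.023 -0.047 -0.014] shift cm [0.01 0.15 5.56]
```

View pics/w5.png

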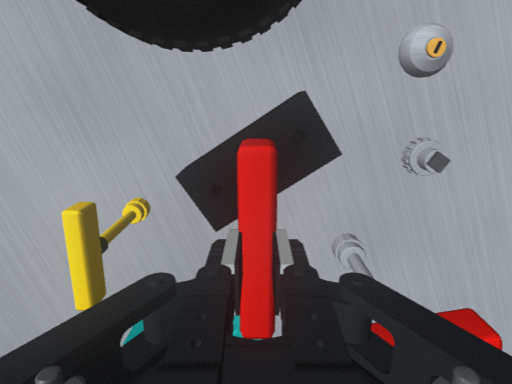

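The picture shows the block's small holes at (216,190) and (299,137). Their midpoint is the wrench hole, so I'll check that against the target.

```bash
python3 - <<'E'
from h import *
p,f,T=cam("wrist"); g=cv2.cvtColor(p["color"],cv2.COLOR_RGB2GRAY).astype(float)
pts=[]
for u,v in((216,190),(299,137)):
    w=g[v-9:v+10,u-9:u+10]; w=np.clip(np.median(w)-3-w,0,None); y,x=np.mgrid[-9:10,-9:10]
    uv=(u+(w*x).sum()/w.sum(),v+(w*y).sum()/w.sum()); P=at_z(p,f,T,uv,.06); pts.append(P); print(np.round(uv,1),P.round(4))
m=(pts[0]+pts[1])/2; print("hole",m.round(4),np.linalg.norm(pts[0]-pts[1]).round(4)); to(m[:2],.207)
E
```

```text
[215.9 189.8] [ 0.4641 -0.2872  0.06  ]
[298.1 137.9] [ 0.5706 -0.2645  0.06  ]
hole [ 0.5173 -0.2759  0.06  ] 0.1089
t43.25 ee [ 0.5164 -0.2753  0.263 ] rot [179.95   0.    69.4 ] q6 82.5 F [ 0.   0.3 -3.8] M [-0.002 -0.014  0.022] shift cm [-0.02  0.11  5.6 ]
```

Call:
{"op": "move_arm", "data": {
  "offset": [
    [0,0.12,2.5],
    [0,0,2.2],
    [0,0,0.8],
    [0,0,0.5],
    [0,0,0.5]
  ],
  "twist": [
    [0,0,0],
    [0,0,0],
    [0,0,0],
    [0,0,0],
    [0,0,0]
  ],
  "grip": [0.1,0.1,0.1,0.1,0.1]
}}

```text
time: 43.75
ee_pos: [0.5175, -0.2763, 0.1984]
tcp_rot: [179.9, 0.0, 69.4]
wrist_force: [0.2, 0.9, -2.5]
opening: 0.0136
grasp_force: 119.0
```

```bash
python3 s.py
```

```text
t43.75 [ 0.5175 -0.2763  0.1984] yaw 69.36 q6 82.5 [ 0.2  0.9 -2.5] Mz -0.010 eff6 0.001 open 0.0136
```

Call:
{"op": "move_arm", "data": {
  "offset": [
    [0,0,1.0],
    [0,0,1.0],
    [0,0,1.0],
    [0,0,0.6],
    [0,0,0]
  ],
  "twist": [
    [0,0,0],
    [0,0,0],
    [0,0,0],
    [0,0,0],
    [0,0,0]
  ],
  "grip": [0.1,0.1,0.1,0.1,0.1]
}}

```text
time: 44.25
ee_pos: [0.5167, -0.2764, 0.1603]
tcp_rot: [-179.9, -0.0, 69.3]
wrist_force: [0.7, 0.1, -4.5]
opening: 0.014
grasp_force: 118.9
```

```bash
python3 s.py
```

```text
t44.25 [ 0.5167 -0.2764  0.1603] yaw 69.31 q6 82.5 [ 0.7  0.1 -4.5] Mz -0.052 eff6 0.000 open 0.0140
```

Free all the way down. The last 2 mm, then release and rise clear.

Call:
{"op": "move_arm", "data": {
  "offset": [
    [0,0,0.15],
    [0,0,0.1],
    [0,0,0]
  ],
  "twist": [
    [0,0,0],
    [0,0,0],
    [0,0,0]
  ],
  "grip": [0.1,0.1,0.1]
}}

```text
time: 44.55
ee_pos: [0.5173, -0.2767, 0.1593]
tcp_rot: [180.0, 0.0, 69.3]
wrist_force: [0.4, -0.3, -3.8]
opening: 0.0141
grasp_force: 119.0
```

Call:
{"op": "move_arm", "data": {
  "offset": [
    [0,0,0],
    [0,0,0],
    [0,0,0],
    [0,0,0],
    [0,0,0]
  ],
  "twist": [
    [0,0,0],
    [0,0,0],
    [0,0,0],
    [0,0,0],
    [0,0,0]
  ],
  "grip": [0.3,0.5,0.7,0.9,0.9]
}}

```text
time: 45.05
ee_pos: [0.5172, -0.2767, 0.1593]
tcp_rot: [180.0, 0.0, 69.3]
wrist_force: [0.1, 0.3, -0.0]
opening: 0.0768
grasp_force: 0.0
```

Call:
{"op": "move_arm", "data": {
  "offset": [
    [0,0,0],
    [0,0,-1.0],
    [0,0,-3.0],
    [0,0,-4.0],
    [0,0,-4.0]
  ],
  "twist": [
    [0,0,0],
    [0,0,0],
    [0,0,0],
    [0,0,0],
    [0,0,0]
  ],
  "grip": [0.9,0.9,0.9,0.9,0.9]
}}

```text
time: 45.55
ee_pos: [0.5168, -0.2764, 0.281]
tcp_rot: [-180.0, 0.0, 69.3]
wrist_force: [1.1, 0.1, 0.5]
opening: 0.0769
grasp_force: 0.0
```

Call:
{"op": "move_arm", "data": {
  "offset": [
    [0,0,0],
    [0,0,0],
    [0,0,0]
  ],
  "twist": [
    [0,0,0],
    [0,0,0],
    [0,0,0]
  ],
  "grip": [0.9,0.9,0.9]
}}

```text
time: 45.85
ee_pos: [0.517, -0.2766, 0.2782]
tcp_rot: [-179.9, -0.0, 69.3]
wrist_force: [-0.4, -0.5, -0.8]
opening: 0.0768
grasp_force: 0.0
```

```bash
python3 - <<'E'
from h import *
p,f,T=cam("wrist"); save(p,"w6.png"); W=cloud(p,f,T); c=p["color"].astype(int)
m=(c[...,0]>120)&(c[...,1]<70)&(c[...,2]<70)&(W[...,2]>.15)&(W[...,2]<.2)&(abs(W[...,0]-.517)<.08)&(abs(W[...,1]+.276)<.08)
P=W[m]; z=np.median(P[:,2]); P=P[abs(P[:,2]-z)<.004]; print(cv2.minAreaRect((P[:,:2]*1000).astype(np.float32)),z,P[:,2].min(),P[:,2].max())
E
python3 s.py
```

```text
((519.4828491210938, -276.2862548828125), (97.77554321289062, 16.107986450195312), 69.26437377929688) 0.17034422939998212 0.16644895466926446 0.1725673091236472
t45.90 [ 0.5169 -0.2765  0.2779] yaw 69.32 q6 82.5 [-0.2 -0.1 -0.5] Mz -0.001 eff6 0.000 open 0.0768
```

View pics/w6.png

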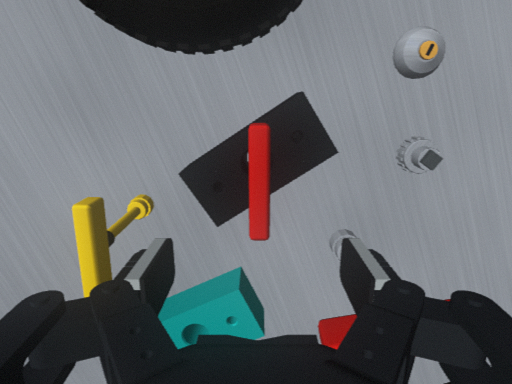

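The wrench stands upright in its hole with the handle top at 0.170 m, the same height as at the start. The gripper is clear (handle at (260,180)) and the bell and bottom bracket tool are undisturbed.

```bash
python3 -c "
from workcell import bot
print(bot.job_done())"
```

```text
the job is handed in; nothing more can be done
None
```

I tightened all four bolts in two cross-order rounds until each came up against its stop, put the wrench back upright and fully down in its hole, and handed the job in; the system returned no verdict.

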